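# Punch the last screw-hole mark of a display plinth

## Robot

A 7-joint arm with a two-finger parallel gripper is mounted at the origin on a cart in front of the work surface, level with it; the furniture and walls round the work are solid. World frame = base frame: x ahead of the robot, y to its left, z up, the work surface at z = 0. Lengths are in mm, angles in rad, forces in N, time in s.
With the tool pointing down it reaches from about 425 to 875 mm from the base axis. Payload 4.7 kg.
Tool frame: the origin (TCP) lies midway between the tips of the shut fingers; the grasp point (between the pads) lies 19 mm behind it (grasp_offset is the distance from the TCP to the grasp point, in mm); z points along the fingers, y is the line along which they close (so a half turn about z gives the same grasp; the last joint's range is limited). The gripper opens to 87 mm and grips with 3 to 60 N. Pads are 19 mm wide; open, the fingers measure 117 mm over their backs; the gripper's body (75 mm by 190 mm) begins 51 mm behind the grasp point.
Start: joints at [-1.297, 0.321, -0.07, 1.45, 0.023, 1.371, -0.057], TCP at [167.006, 628.203, 184.887] pointing down, gripper open.
Joint ranges: [-2.86, 2.86], [-0.3, 2.09], [-1.38, 1.24], [0.06, 2.45], [-1.56, 4.7], [0.09, 2.05], [-2.69, 2.69]. Speed limits (rad/s): [2.57, 2.57, 3.14, 3.14, 3.14, 3.14, 3.14].

## Interface

Orientations are given as a rotation vector (axis times angle).
In Python, from workcell import get_state, capture, get_calibration, sign_off, grasp_offset gives the robot as it stands.
- The arm moves only by the tool send_rows, never from a script. Its argument "increments" is a list of rows, each an object with "grip": the closure, from -1 (fully open) to 1 (shut); "slide": the shift along the tool's x, y, z in m, a list of three; "delta_rot": the turn, a rotation vector about the tool's x, y, z in rad, a list of three. A call has 1 to 8 rows; each row is the pose to reach, as a shift and turn from the pose commanded when the call began, along the tool's axes at that moment; what a row does not reach only later rows make up. A row lasts 1/10 s, in which the tool goes at most 50 mm and 8.59 degrees, less where a joint would pass 70% of its speed; a pose out of reach is approached as far as the arm can. A call with a gripper value outside its range is refused whole. The fingers move at their own pace and stop on an object; "newtons" is the grip in N (left out, the last holds). Time passes only in rows, so rows that repeat a pose let the fingers close. It gives the time, the measured TCP pose, the force, the opening and the grip force at its end, in the units of the state.
- get_state(): the state, without advancing time (a new reading comes with each control period).
- capture(name): name is "scene" or "top" or "wrist"; returns the picture (384x512x3 uint8, red, green, blue); there is no depth.
- get_calibration(name): a dict with "vfov" (degrees; the focal length in pixels is half the picture's height over the tangent of half this angle, whatever the lens; pixels are square), "cx", "cy" (the principal point, pixels), "rvec" (rotation vector, rad) and "tvec" (3), from world to camera coordinates, as OpenCV has them; the wrist camera has in their place "T_tool_cam" (4x4, takes a point from camera to tool coordinates, whose origin is the TCP and whose axes are the flange's). Camera axes: x right, y down, z forward; pixel columns grow to the right and rows downward; lengths in mm; the calibration is good to about 2 mm. A picture is of the moment at which its call begins: read the wrist's pose just before it. get_calibration takes no time and is no camera call.
- sign_off(): hands the job in; it is judged then, once.
The state is a dict: "time": time; "joints": joint angles; "joint_vel": joint speeds; "joint_torque": joint torques, N m; "tool_pos": TCP position; "tool_rot": TCP orientation; "wrist_force": force on the tool from outside, world axes, zero at the start; "moment": the same for the moment, N m; "finger_gap": opening from 0.0 (shut) to 1.0 (fully open); "finger_force": force on a finger pad.
Only numpy, scipy, OpenCV 4.12 (cv2) and the standard library are available. Lean on these libraries where they do the work, as an engineer would, in place of code of your own. Each camera call takes 0.05 s, during which the arm holds its last target. There are 200 camera calls.

## Task

The wooden plinth taped to the bench still needs its fourth screw hole marked. Lay the corner punch on the corner that has no hole, its web down on the top face and both fences flush against the two edges, and let go of it; then press its plunger all the way down to its stop. Leave the punch sitting flush on that corner with the plunger sprung back up, and do not disturb the other loose things on the bench.

Things in the scene. Friction and masses are not known exactly. Their poses are not given: they have to be found in the camera images.
- plinth: Brown wooden display plinth, 180 (x) x 140 (y) x 18 mm, flat on the bench, taped down immovably over the middle of its +x and +y edges. Origin: centre of its underside. Three corners have an 8 mm screw hole 30 mm in from both edges, at (60,40), (-60,40) and (60,-40) mm; the corner at (-90,-70) mm has none and is to be marked.
- plinth_corner (a point): The top tip of the plinth's undrilled corner, at (-90, -70, 18) mm in the plinth's frame; axes as the plinth's: the two edges to lie against run from here along its +x and +y, and the wood lies on that side.
- corner_punch: Loose bare-metal tool, 0.3 kg: L-shaped aluminium square carrying a dark steel guide block with a sprung plunger. Origin: on the plunger's axis, level with the fences' undersides, on which it stands; z up. Fences along x and y, each 10 mm thick, 100 mm long (from -40 to 60 mm), 18 mm high, inner faces at y = -30 and x = -30 mm. Laid right, its x and y run along the plinth's x and y.
- punch_grip (a point): Centre of the dark steel guide block, at (0, 0, 32) mm in the tool's frame: 30 x 30 mm with its sides along the tool's x and y, standing on the web from z = 18 to 46 mm; grip it here across either pair of sides. The web is the 4 mm plate between the fences (z 14 to 18 mm, x and y from -30 to 24 mm); the fences reach 14 mm below it.
- punch_inner_corner (a point): The inner corner of the corner punch, where the two fences' inner faces meet the web's underside: at (-30, -30, 14) mm in the tool's frame. It coincides with plinth_corner when the tool is laid right.
- plunger_top (a point): The middle of the top of the steel plunger head, a round mushroom head of 27 mm diameter on the punch's axis above the guide block, 64 mm above the tool's origin when up; it moves with the plunger.
- punch_plunger (a joint): Plunger travel in m: 0 = up, 0.008 = down at its stop. A spring pushes it back up, with 3 N at the top and 7 N at the stop.
- putty_tin: Round grey tin, 54 mm diameter, 26 mm high, standing; bystander. Origin: centre of its underside.
- masking_tape: Roll of masking tape lying flat, 58 mm diameter, 19 mm high; bystander. Origin: centre of its underside.
- figure: Half-painted resin miniature figure lying down, 112 x 48 x 35 mm; bystander. Origin: centre of its underside.
- pin_drill: Black pin vice (hand drill), lying, 126 x 14 x 14 mm along its x; bystander. Origin: centre of its underside.
- sanding_stick: Flat black sanding stick, 150 x 20 x 5 mm along its x; bystander. Origin: centre of its underside.

How it is judged (in metres and radians):
On the way, in this order (a step that is already met when the one before it is completed fails the run):
1. the corner punch lies flush on the undrilled corner (inner corner within 2.5 mm of the plinth's corner, square to it within 0.03 rad), let go of, plunger up (distance between punch_inner_corner and plinth_corner below 0.0025 m and angle between the x axis of corner_punch and the x axis of plinth, either way round below 0.03 rad and contact force between the fingers and corner_punch below 0.1 N and value of joint punch_plunger below 0.001 m and linear speed of corner_punch below 0.01 m/s), for 0.2 s.
2. the plunger is pressed down to its stop (at least 7.3 of 8 mm) with the punch still flush on the corner (value of joint punch_plunger above 0.0073 m and distance between punch_inner_corner and plinth_corner below 0.0025 m and angle between the x axis of corner_punch and the x axis of plinth, either way round below 0.03 rad), for 0.1 s.
At the end, for the whole second after the job is handed in: The corner punch rests, let go of, on the plinth's undrilled corner: its inner corner within 2.5 mm of the plinth's top corner, its axes along the plinth's within 0.03 rad, upright within 0.04 rad, at rest, with the plunger back up (within 1 mm) (distance between punch_inner_corner and plinth_corner below 0.0025 m and angle between the x axis of corner_punch and the x axis of plinth, either way round below 0.03 rad and angle between corner_punch's own z axis and vertical below 0.04 rad and value of joint punch_plunger below 0.001 m and linear speed of corner_punch below 0.01 m/s); the robot touches nothing.
It fails at once if a bystander (tin, tape roll, figure, pin drill, sanding stick) is moved by more than 15 mm (distance of any of putty_tin, masking_tape, figure, pin_drill, sanding_stick from where it was at the start of the episode above 0.015 m).
It also fails if it takes over 51 s, if anything falls off the work surface, if the arm or the gripper's body presses on something with over 40 N, if the wrist force passes 120 N, or if a joint passes its speed limit or range.

## Working session

There is one attempt and no reset: what is moved stays moved. The work goes in short steps, Python scripts to look and compute and a tool call to move; the robot and the scene stay as the last step left them, time stands still between calls to the robot, and variables do not carry over. Pictures are saved under pics/ and viewed, at most 10 in all, crops included, and the job is handed in when it is done.

Besides the shell and the picture viewer there is one more tool, called after ">>>" as name(argument=value, ...), one argument or row to a line, values as JSON. send_rows: Moves the arm, as the interface text tells. Its arguments: {"type":"object","properties":{"increments":{"type":"array"},"newtons":{"type":"number"}},"required":["increments"]}

```bash
mkdir -p pics
python3 - <<'E'
from workcell import *
import cv2
for n in("scene","top"):
    im=capture(n); cv2.imwrite(f"pics/{n}0.png",cv2.resize(im[:,:,::-1],(800,600),interpolation=cv2.INTER_CUBIC)); cv2.imwrite(f"pics/{n}0_raw.png",im[:,:,::-1])
    print(n,get_calibration(n))
print(get_calibration("wrist"));s=get_state();print(s, grasp_offset)
E
```

```text
scene {'vfov': 49.70729310556227, 'cx': 256.00653858240156, 'cy': 188.23584745928207, 'rvec': array([ 0.68144334, -2.74371232,  0.96795192]), 'tvec': array([ 493.50284479,  235.28633159, 1096.66152746])}
top {'vfov': 45.14174078805988, 'cx': 263.34148317382926, 'cy': 191.57522722431347, 'rvec': array([ 2.12829684, -2.18625364,  0.13321225]), 'tvec': array([  33.44203099,  554.00543519, 1321.32550605])}
{'vfov': 58.543449165409996, 'cx': 260.4969522031844, 'cy': 196.83468557716608, 'T_tool_cam': array([[ 1.43934285e-03, -9.58772661e-01, -2.84170570e-01,
         7.79753594e+01],
       [ 9.99998884e-01,  1.26649929e-03,  7.91976289e-04,
         1.03549868e+00],
       [-3.99423390e-04, -2.84171392e-01,  9.58773414e-01,
        -1.99983182e+02],
       [ 0.00000000e+00,  0.00000000e+00,  0.00000000e+00,
         1.00000000e+00]])}
{'time': 0.1, 'joints': array([-1.2969045 ,  0.32174419, -0.07009127,  1.45154541,  0.02260454,
        1.37079276, -0.0568902 ]), 'joint_vel': array([ 0.00035894, -0.00158025,  0.00085699, -0.0034537 , -0.00136913,
       -0.0005984 ,  0.0006067 ]), 'joint_torque': array([-2.25605295e-04, -4.92568481e+01, -4.05703336e-01, -3.13399601e+01,
       -6.40369509e-02,  3.94967885e-02,  9.15896453e-05]), 'tool_pos': array([166.87705662, 627.64003908, 183.87783993]), 'tool_rot': array([-4.06847487e-01, -3.11500892e+00,  2.66724482e-03]), 'wrist_force': array([-0.88266743, -0.27165053,  0.81356925]), 'moment': array([0.05562403, 0.00050659, 0.0460695 ]), 'finger_force': 0.0, 'finger_gap': 0.9972168112795358} 18.700000000000003
```

View pics/top0.png

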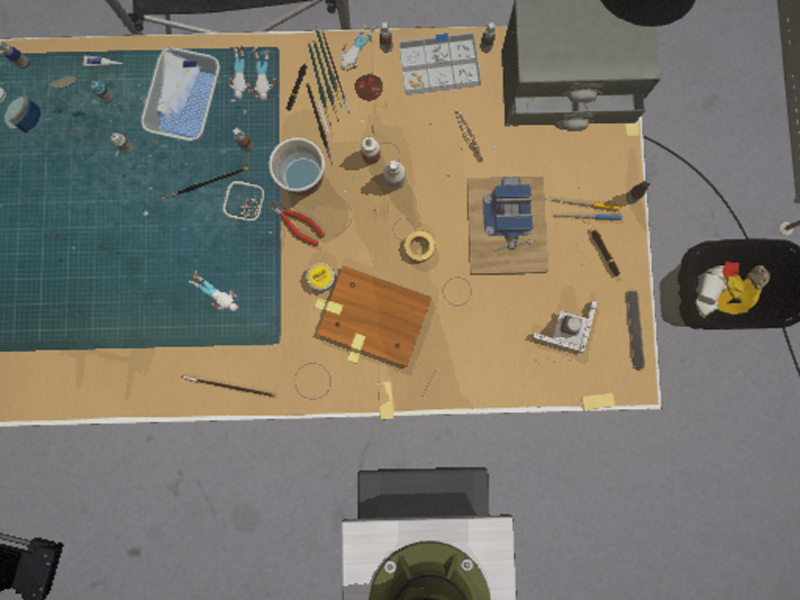

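View pics/scene0.png

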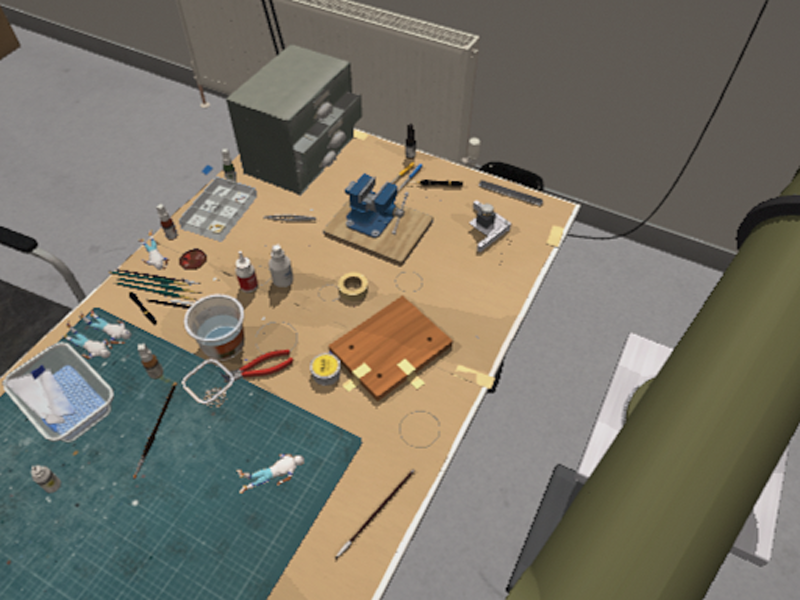

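The top view shows the plinth at about (373,316), with holes at (352,286), (337,324) and (403,350). Its undrilled corner is at the top right, (430,295). The punch is at (570,325), with its outer corner at about (583,352). The scene view agrees. Next I'll turn these into world positions.

```bash
cat > h.py <<'E'
import numpy as np, cv2
from scipy.spatial.transform import Rotation as R
from workcell import *
def cam(name,st=None):
    """returns K, R_wc (cam->world), camera centre"""
    c=get_calibration(name); f=192/np.tan(np.radians(c["vfov"]/2))
    K=np.array([[f,0,c["cx"]],[0,f,c["cy"]],[0,0,1]])
    if name=="wrist":
        T=np.array(c["T_tool_cam"]); Rt=R.from_rotvec(st["tool_rot"]).as_matrix()
        return K,Rt@T[:3,:3],Rt@T[:3,3]+st["tool_pos"]
    Rc=R.from_rotvec(c["rvec"]).as_matrix()
    return K,Rc.T,-Rc.T@np.array(c["tvec"])
def hit(cm,uv,z):
    K,Rw,o=cm; d=Rw@np.linalg.inv(K)@np.array([uv[0],uv[1],1.]); return o+d*(z-o[2])/d[2]
def proj(cm,P):
    K,Rw,o=cm; p=(K@(Rw.T@(np.atleast_2d(P)-o).T)).T; return p[:,:2]/p[:,2:]
def down(a):
    """tool pointing down, tool x axis at world angle a (rad)"""
    return R.from_matrix(np.array([[np.cos(a),np.sin(a),0],[np.sin(a),-np.cos(a),0],[0,0,-1]]))
def rel(cp,cr,tp,ta):
    """slide (m) and delta_rot from commanded (pos mm, Rotation) to target pos, yaw"""
    return np.round(cr.inv().apply(np.array(tp)-cp)/1000,4), np.round((cr.inv()*down(ta)).as_rotvec(),4)
E
python3 - <<'E'
from h import *
c=cam("top"); s=get_state(); m=R.from_rotvec(s["tool_rot"]).as_matrix(); print(m.round(3))
for n,u,z in [("corner",(430,295),18),("pl tl",(344,267),18),("pl bl",(315,333),18),("pl br",(405,367),18),("punch top",(572,323),64),("outer corner",(583,352),18),("fence end up",(595,302),18),("fence end left",(535,335),18),("tin",(320,277),26),("tape",(420,246),19)]:
    print(n,hit(c,np.array(u)/1.5625,z).round(1))
E
```

```text
[[-0.966  0.257 -0.   ]
 [ 0.257  0.966 -0.002]
 [-0.    -0.002 -1.   ]]
corner [564.1 -16.9  18. ]
pl tl [622.5 145.8  18. ]
pl bl [497.5 202.6  18. ]
pl br [429.   34.1  18. ]
punch top [ 499.5 -273.7   64. ]
outer corner [ 448.1 -301.7   18. ]
fence end up [ 542.2 -329.8   18. ]
fence end left [ 482.6 -212.9   18. ]
tin [603.1 190.9  26. ]
tape [ 6.592e+02 -6.000e-01  1.900e+01]
```

Run:
```python
from h import *
s=get_state(); r=R.from_rotvec(s["tool_rot"])
print(rel(np.array([167.006,628.203,184.887]),r,[546,21,160],np.radians(160)))
```

```text
(array([-0.5222, -0.4895,  0.0258]), array([-0.0017,  0.0002,  0.0893]))
```

>>> send_rows(
  increments=[
    {"grip":-1,"slide":[-0.035,-0.033,0.002],"delta_rot":[0,0,0.01]},
    {"grip":-1,"slide":[-0.07,-0.065,0.003],"delta_rot":[0,0,0.02]},
    {"grip":-1,"slide":[-0.105,-0.098,0.005],"delta_rot":[0,0,0.03]},
    {"grip":-1,"slide":[-0.14,-0.131,0.007],"delta_rot":[0,0,0.04]},
    {"grip":-1,"slide":[-0.175,-0.164,0.009],"delta_rot":[0,0,0.05]},
    {"grip":-1,"slide":[-0.21,-0.197,0.01],"delta_rot":[0,0,0.06]},
    {"grip":-1,"slide":[-0.245,-0.23,0.012],"delta_rot":[0,0,0.07]},
    {"grip":-1,"slide":[-0.28,-0.262,0.014],"delta_rot":[0,0,0.08]},
  ],
)

```text
time: 0.9
tool_pos: [370.8, 301.0, 170.6]
tool_rot: [-0.532, -3.096, -0.0]
wrist_force: [0.6, 0.4, 0.5]
finger_gap: 0.999
finger_force: 0.0
```

>>> send_rows(
  increments=[
    {"grip":-1,"slide":[-0.035,-0.033,0.002],"delta_rot":[0,0,0.005]},
    {"grip":-1,"slide":[-0.07,-0.065,0.004],"delta_rot":[0,0,0.009]},
    {"grip":-1,"slide":[-0.105,-0.098,0.006],"delta_rot":[0,0,0.009]},
    {"grip":-1,"slide":[-0.14,-0.131,0.008],"delta_rot":[0,0,0.009]},
    {"grip":-1,"slide":[-0.175,-0.164,0.01],"delta_rot":[0,0,0.009]},
    {"grip":-1,"slide":[-0.21,-0.197,0.011],"delta_rot":[0,0,0.009]},
    {"grip":-1,"slide":[-0.242,-0.2275,0.012],"delta_rot":[0,0,0.009]},
    {"grip":-1,"slide":[-0.242,-0.2275,0.012],"delta_rot":[0,0,0.009]},
  ],
)

```text
time: 1.7
tool_pos: [524.1, 0.2, 158.8]
tool_rot: [0.561, 3.089, -0.006]
wrist_force: [-0.3, -0.4, 0.1]
finger_gap: 1.001
finger_force: 0.0
```

>>> send_rows(
  increments=[
    {"grip":-1,"slide":[0,0,0],"delta_rot":[0,0,0]},
    {"grip":-1,"slide":[0,0,0],"delta_rot":[0,0,0]},
  ],
)

```text
time: 1.9
tool_pos: [522.0, 9.5, 158.4]
tool_rot: [-0.542, -3.093, -0.001]
wrist_force: [-0.0, 0.6, 0.6]
finger_gap: 1.0
finger_force: 0.0
```

```bash
cat > shot.py <<'E'
import sys,pickle
from h import *
n=sys.argv[1]; s=get_state(); im=capture("wrist")[:,:,::-1]; cv2.imwrite(f"pics/{n}_raw.png",im)
cv2.imwrite(f"pics/{n}.png",cv2.resize(im,(800,600),interpolation=cv2.INTER_CUBIC)); pickle.dump(s,open(f"{n}.pkl","wb"))
m=R.from_rotvec(s["tool_rot"]).as_matrix()
print(s["time"],s["tool_pos"],"yaw",np.degrees(np.arctan2(m[1,0],m[0,0])),m[:,2],s["wrist_force"],s["joints"].round(2))
E
python3 shot.py w1
```

```text
1.9 [522.02065318   9.48913669 158.44456508] yaw 160.1263104830099 [-1.02463022e-03  7.19426377e-04 -9.99999216e-01] [-0.00598246  0.55535289  0.59792638] [-0.6   0.06  0.56  1.82 -0.03  1.27  1.19]
```

View pics/w1.png

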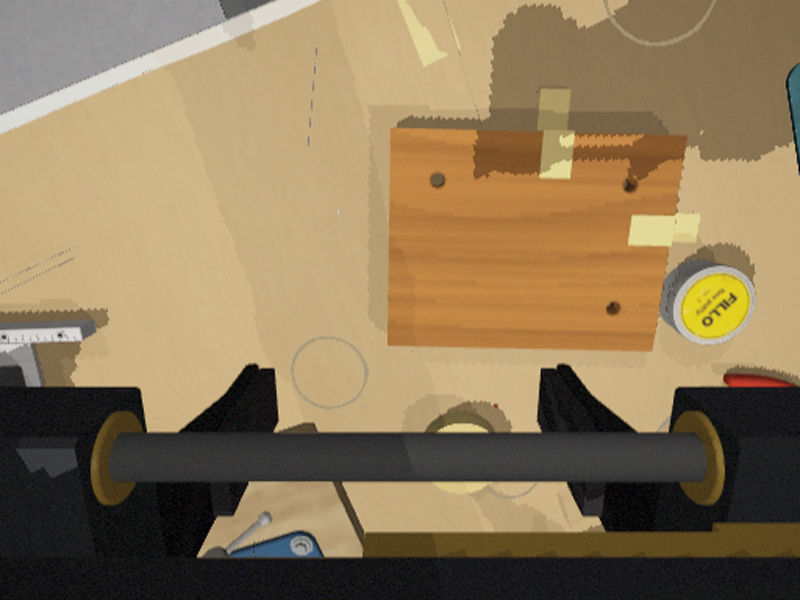

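The wrist view shows the plinth clearly. The undrilled corner is at about (388,345), with its left edge running up to (390,128) and its bottom edge running to (652,351). I'll fit these two edges at sub-pixel level.

```bash
cat >> h.py <<'E'
def edge(img,a,b,w=6,n=60,lo=.08,hi=.92):
    """sub-pixel line near raw pixels a-b: strongest gradient along normals; returns fitted end points, inliers, rms"""
    g=cv2.GaussianBlur(img.astype(np.float32),(0,0),.8); a=np.array(a,float);b=np.array(b,float)
    t=(b-a)/np.linalg.norm(b-a); nn=np.array([-t[1],t[0]]); o=np.arange(-w,w+.01,.1); P=[]
    for l in np.linspace(lo,hi,n):
        q=a+(b-a)*l+o[:,None]*nn; v=cv2.remap(g,q[:,0].astype(np.float32)[:,None],q[:,1].astype(np.float32)[:,None],cv2.INTER_LINEAR)[:,0]
        d=np.linalg.norm(np.gradient(v,axis=0),axis=1); k=d>.6*d.max(); i=d.argmax()
        k=k&(abs(o-o[i])<1.2); P.append(a+(b-a)*l+nn*(d[k]*o[k]).sum()/d[k].sum())
    P=np.array(P); L=(P-a)@t; D=(P-a)@nn; m=np.ones(n,bool)
    for _ in range(6):
        c=np.polyfit(L[m],D[m],1); e=abs(D-np.polyval(c,L)); m=e<max(.25,2*np.median(e))
    f=lambda l:a+t*l+nn*np.polyval(c,l)
    return f(0),f(np.linalg.norm(b-a)),m.sum(),e[m].std()
def inter(p1,p2,p3,p4):
    A=np.array([p2-p1,p3-p4]).T[:2]; return p1+(p2-p1)*np.linalg.solve(A,(p3-p1)[:2])[0]
E
python3 - <<'E'
from h import *
import pickle
s=pickle.load(open("w1.pkl","rb")); im=cv2.imread("pics/w1_raw.png"); c=cam("wrist",s)
k=1/1.5625; E={}
for n,a,b in [("left(y)",(388,345),(390,128)),("bot(x)",(388,345),(652,351)),("top",(390,128),(686,135)),("right",(652,351),(686,135))]:
    p,q,m,e=edge(im,np.array(a)*k,np.array(b)*k); P,Q=hit(c,p,18),hit(c,q,18); E[n]=(P,Q)
    d=Q-P; print(n,(p/k).round(1),(q/k).round(1),m,e.round(2),np.degrees(np.arctan2(d[1],d[0])))
C=[inter(*E[a],*E[b]) for a,b in (("left(y)","bot(x)"),("bot(x)","right"),("right","top"),("top","left(y)"))]
print(np.round(C,1),[np.linalg.norm(C[i]-C[i-1]).round(1) for i in range(4)])
print("from top cam: corner refine")
E
```

```text
left(y) [386.7 345. ] [389.6 128. ] 58 0.07 158.86538207895364
bot(x) [388.  344.9] [652.  350.7] 54 0.06 68.85058618022855
top [390.  126.8] [686.  135.1] 36 0.11 68.68931871181475
right [651.6 350.9] [687.1 135.2] 40 0.12 158.81456572176657
[[563.9 -18.8  18. ]
 [628.9 149.2  18. ]
 [498.7 199.6  18. ]
 [433.2  31.7  18. ]] [np.float64(140.1), np.float64(180.1), np.float64(139.6), np.float64(180.3)]
from top cam: corner refine
```

>>> send_rows(
  increments=[
    {"grip":-1,"slide":[-0.007,-0.032,0],"delta_rot":[0,0,0.14]},
    {"grip":-1,"slide":[-0.014,-0.064,0],"delta_rot":[0,0,0.28]},
    {"grip":-1,"slide":[-0.021,-0.096,0],"delta_rot":[0,0,0.42]},
    {"grip":-1,"slide":[-0.028,-0.128,0],"delta_rot":[0,0,0.56]},
    {"grip":-1,"slide":[-0.035,-0.16,0],"delta_rot":[0,0,0.7]},
    {"grip":-1,"slide":[-0.042,-0.192,0],"delta_rot":[0,0,0.84]},
    {"grip":-1,"slide":[-0.05,-0.224,0],"delta_rot":[0,0,0.98]},
    {"grip":-1,"slide":[-0.057,-0.2555,0],"delta_rot":[0,0,1.12]},
  ],
)

```text
time: 2.75
tool_pos: [489.3, -250.9, 158.9]
tool_rot: [-2.108, -2.329, -0.002]
wrist_force: [0.3, 0.6, 0.4]
finger_gap: 1.002
finger_force: 0.0
```

>>> send_rows(
  increments=[
    {"grip":-1,"slide":[0,0,0],"delta_rot":[0,0,0.14]},
    {"grip":-1,"slide":[0,0,0],"delta_rot":[0,0,0.28]},
    {"grip":-1,"slide":[0,0,0],"delta_rot":[0,0,0.42]},
    {"grip":-1,"slide":[0,0,0],"delta_rot":[0,0,0.42]},
    {"grip":-1,"slide":[0,0,0],"delta_rot":[0,0,0.42]},
  ],
)

```text
time: 3.25
tool_pos: [489.3, -250.3, 158.7]
tool_rot: [-2.54, -1.849, -0.001]
wrist_force: [0.4, -0.4, 0.3]
finger_gap: 1.003
finger_force: 0.0
```

```bash
python3 shot.py w2
```

```text
3.25 [ 489.29443493 -250.28123029  158.74819451] yaw 72.10197902325665 [ 2.74447847e-05  7.18063049e-04 -9.99999742e-01] [ 0.38441389 -0.35468122  0.32168276] [-0.37  0.16  0.88  1.77 -0.13  1.28  0.23]
```

View pics/w2.png

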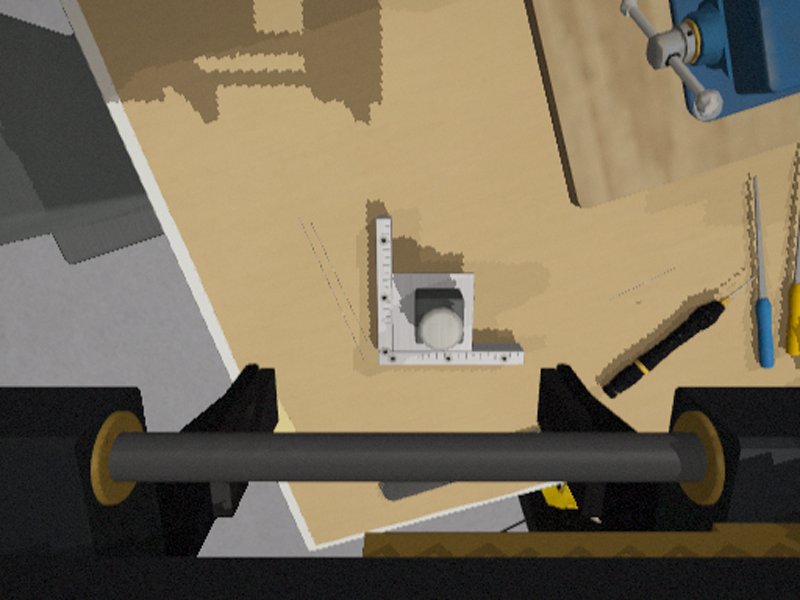

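The punch is clearly visible. Its outer corner is at (379,364), the bottom fence runs to (523,364), and the left fence runs up to (377,218).

Run:
```python
from h import *
import pickle
s=pickle.load(open("w2.pkl","rb")); im=cv2.imread("pics/w2_raw.png"); c=cam("wrist",s)
k=1/1.5625; E={}
for n,a,b in [("left(y)",(379,364),(377,218)),("bot(x)",(379,364),(523,364)),("xend",(523,364),(522,347)),("yend",(377,218),(391,218))]:
    p,q,m,e=edge(im,np.array(a)*k,np.array(b)*k,w=4,lo=.15,hi=.85); P,Q=hit(c,p,18),hit(c,q,18); E[n]=(P,Q)
    d=Q-P; print(n,(p/k).round(1),(q/k).round(1),m,e.round(2),np.degrees(np.arctan2(d[1],d[0])))
C=inter(*E["left(y)"],*E["bot(x)"]); X=inter(*E["bot(x)"],*E["xend"]); Y=inter(*E["left(y)"],*E["yend"])
print(C,np.linalg.norm(X-C),np.linalg.norm(Y-C))
dx=E["bot(x)"][1]-E["bot(x)"][0]; dy=E["left(y)"][1]-E["left(y)"][0]
a=(np.arctan2(dx[1],dx[0])+np.arctan2(dy[1],dy[0])-np.pi/2)/2
u=np.array([np.cos(a),np.sin(a),0]);v=np.array([-u[1],u[0],0]); O=C+40*u+40*v; print("yaw",np.degrees(a),"origin",O)
# mean using ends
print("alt origins",X-60*u+40*v,Y-60*v+40*u)
O[2]=21
print(rel(s["tool_pos"],R.from_rotvec(s["tool_rot"]),[O[0],O[1],120],a+np.pi/2),rel(s["tool_pos"],R.from_rotvec(s["tool_rot"]),O,a+np.pi/2))
```

```text
left(y) [378.1 364. ] [375.2 218. ] 56 0.06 72.37083101811923
bot(x) [379.  363.9] [523.  363.7] 51 0.05 -17.730140394150652
xend [522.5 364. ] [523.2 346.9] 51 0.05 73.47291640311309
yend [377.  218.1] [391.  218.2] 60 0.0 -17.979945025321037
[ 451.64840067 -303.15507877   18.        ] 98.90501206420032 99.24435332370358
yaw -17.679654688015713 origin [ 501.90696626 -277.19209387   18.        ]
alt origins [ 500.83719191 -276.94257333   18.        ] [ 501.59415053 -277.88552999   18.        ]
(array([-0.0218,  0.0203,  0.0387]), array([-0.0002, -0.0007, -0.0038])) (array([-0.0218,  0.0203,  0.1377]), array([-0.0002, -0.0007, -0.0038]))
```

>>> send_rows(
  increments=[
    {"grip":-1,"slide":[-0.022,0.02,0.03],"delta_rot":[0,0,-0.004]},
    {"grip":-1,"slide":[-0.022,0.02,0.06],"delta_rot":[0,0,-0.004]},
    {"grip":-1,"slide":[-0.022,0.02,0.09],"delta_rot":[0,0,-0.004]},
    {"grip":-1,"slide":[-0.022,0.02,0.115],"delta_rot":[0,0,-0.004]},
    {"grip":-1,"slide":[-0.022,0.02,0.13],"delta_rot":[0,0,-0.004]},
    {"grip":-1,"slide":[-0.022,0.02,0.1365],"delta_rot":[0,0,-0.004]},
    {"grip":-1,"slide":[-0.022,0.02,0.1365],"delta_rot":[0,0,-0.004]},
  ],
)

```text
time: 4.0
tool_pos: [501.0, -278.6, 22.1]
tool_rot: [-2.54, -1.848, 0.0]
wrist_force: [0.2, -0.3, 0.2]
finger_gap: 0.994
finger_force: 0.0
```

```bash
python3 shot.py w3
```

```text
4.0 [ 500.99437878 -278.59749964   22.13814959] yaw 72.06656404807804 [-4.99477338e-04  2.23238222e-04 -9.99999850e-01] [ 0.18011382 -0.25761934  0.21587149] [-0.24  0.39  0.83  1.85 -0.33  1.05  0.42]
```

View pics/w3.png

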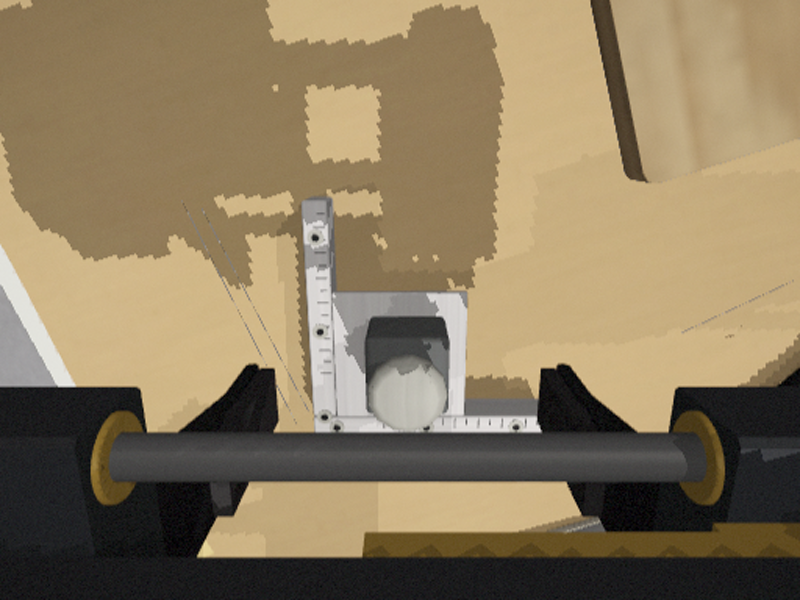

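The fingers straddle the guide block, with the plunger head at about (407,393). I'll close the grip.

>>> send_rows(
  increments=[
    {"grip":1,"slide":[0,0,0],"delta_rot":[0,0,0]},
    {"grip":1,"slide":[0,0,0],"delta_rot":[0,0,0]},
    {"grip":1,"slide":[0,0,0],"delta_rot":[0,0,0]},
    {"grip":1,"slide":[0,0,0],"delta_rot":[0,0,0]},
    {"grip":1,"slide":[0,0,0],"delta_rot":[0,0,0]},
    {"grip":1,"slide":[0,0,0],"delta_rot":[0,0,0]},
    {"grip":1,"slide":[0,0,0],"delta_rot":[0,0,0]},
  ],
  newtons=35,
)

```text
time: 4.75
tool_pos: [501.0, -278.8, 22.4]
tool_rot: [-2.541, -1.847, -0.0]
wrist_force: [-0.7, -0.2, 0.3]
finger_gap: 0.445
finger_force: 0.0
```

>>> send_rows(
  increments=[
    {"grip":1,"slide":[0,0,-0.02],"delta_rot":[0,0,0]},
    {"grip":1,"slide":[0,0,-0.05],"delta_rot":[0,0,0]},
    {"grip":1,"slide":[0,0,-0.06],"delta_rot":[0,0,0]},
    {"grip":1,"slide":[0,0,-0.06],"delta_rot":[0,0,0]},
    {"grip":1,"slide":[0,0,-0.06],"delta_rot":[0,0,0]},
  ],
)

```text
time: 5.25
tool_pos: [500.7, -278.4, 81.6]
tool_rot: [-2.541, -1.847, 0.0]
wrist_force: [0.1, 0.6, -1.2]
finger_gap: 0.032
finger_force: 0.0
```

```bash
python3 shot.py w4
```

```text
5.25 [ 500.68934321 -278.37618953   81.5960381 ] yaw 72.02411452486221 [-5.81361307e-04  6.55218686e-04 -9.99999616e-01] [ 0.11950053  0.61182323 -1.23913849] [-0.28  0.31  0.87  1.8  -0.26  1.15  0.36]
```

View pics/w4.png

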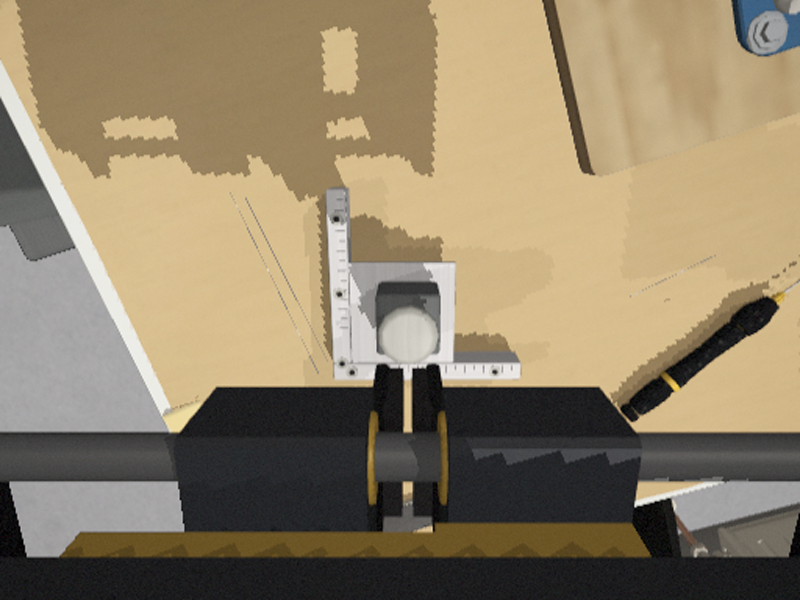

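The fingers had not finished closing when the arm lifted, and the punch is still standing at its spot. I'll re-measure it and try again.

```bash
cat > mp.py <<'E'
import sys,pickle
from h import *
n=sys.argv[1]; P=[np.array(eval(a)) for a in sys.argv[2:5]]  # outer corner, x end, y end (800px)
s=pickle.load(open(n+".pkl","rb")); im=cv2.imread(f"pics/{n}_raw.png"); c=cam("wrist",s); k=1/1.5625; z=float(sys.argv[5])
E=[]
for q in P[1:]:
    p,q,m,e=edge(im,P[0]*k,q*k,w=4,lo=.12,hi=.88); E.append((hit(c,p,z),hit(c,q,z))); print((p/k).round(1),(q/k).round(1),m,e.round(2))
C=inter(*E[0],*E[1]); g=[np.arctan2(*(b-a)[1::-1]) for a,b in E]; a=(g[0]+g[1]-np.pi/2)/2
u=np.array([np.cos(a),np.sin(a),0]);v=np.array([-u[1],u[0],0])
print("angles",np.degrees(g),"yaw",np.degrees(a),"origin",C+40*u+40*v,"inner corner",C+10*u+10*v)
E
python3 mp.py w4 "(334,379)" "(520,378)" "(327,189)" 18
python3 - <<'E'
from h import *
import pickle
for n in("w2","w3","w4"):
    c=cam("wrist",pickle.load(open(n+".pkl","rb"))); print(n,(proj(c,[[501.6,-277.3,64],[501.6,-277.3,46]])*1.5625).round(1).tolist())
E
```

```text
[334.  382.6] [520.  382.6] 44 0.62
[333.8 379. ] [325.  189.1] 54 0.06
angles [-17.853488    72.33045845] yaw -17.761514775878908 origin [ 501.28799135 -279.32280587   18.        ] inner corner [ 463.56628511 -298.74117032   18.        ]
w2 [[441.1, 330.5], [439.3, 321.0]]
w3 [[407.0, 398.9], [407.0, 376.3]]
w4 [[407.9, 337.4], [407.9, 324.4]]
```

>>> send_rows(
  increments=[
    {"grip":-1,"slide":[0.002,0,0],"delta_rot":[0,0,-0.004]},
    {"grip":-1,"slide":[0.002,0,0],"delta_rot":[0,0,-0.004]},
    {"grip":-1,"slide":[0.002,0,0],"delta_rot":[0,0,-0.004]},
    {"grip":-1,"slide":[0.002,0,0],"delta_rot":[0,0,-0.004]},
    {"grip":-1,"slide":[0.002,0,0],"delta_rot":[0,0,-0.004]},
    {"grip":-1,"slide":[0.002,0,0],"delta_rot":[0,0,-0.004]},
    {"grip":-1,"slide":[0.002,0,0],"delta_rot":[0,0,-0.004]},
    {"grip":-1,"slide":[0.002,0,0],"delta_rot":[0,0,-0.004]},
  ],
)

```text
time: 6.1
tool_pos: [501.7, -276.9, 82.4]
tool_rot: [2.538, 1.852, 0.0]
wrist_force: [-0.2, -1.0, 0.7]
finger_gap: 0.663
finger_force: 0.0
```

>>> send_rows(
  increments=[
    {"grip":-1,"slide":[0,0,0],"delta_rot":[0,0,0]},
    {"grip":-1,"slide":[0,0,0],"delta_rot":[0,0,0]},
    {"grip":-1,"slide":[0,0,0],"delta_rot":[0,0,0]},
    {"grip":-1,"slide":[0,0,0.025],"delta_rot":[0,0,0]},
    {"grip":-1,"slide":[0,0,0.045],"delta_rot":[0,0,0]},
    {"grip":-1,"slide":[0,0,0.06],"delta_rot":[0,0,0]},
    {"grip":-1,"slide":[0,0,0.06],"delta_rot":[0,0,0]},
  ],
)

```text
time: 6.8
tool_pos: [500.0, -276.1, 20.3]
tool_rot: [-2.535, -1.85, 0.004]
wrist_force: [-0.3, 0.2, -0.7]
finger_gap: 0.997
finger_force: 0.0
```

>>> send_rows(
  increments=[
    {"grip":1,"slide":[0,0,0],"delta_rot":[0,0,0]},
    {"grip":1,"slide":[0,0,0],"delta_rot":[0,0,0]},
    {"grip":1,"slide":[0,0,0],"delta_rot":[0,0,0]},
    {"grip":1,"slide":[0,0,0],"delta_rot":[0,0,0]},
    {"grip":1,"slide":[0,0,0],"delta_rot":[0,0,0]},
    {"grip":1,"slide":[0,0,0],"delta_rot":[0,0,0]},
    {"grip":1,"slide":[0,0,0],"delta_rot":[0,0,0]},
    {"grip":1,"slide":[0,0,0],"delta_rot":[0,0,0]},
  ],
  newtons=35,
)

```text
time: 7.6
tool_pos: [501.6, -276.9, 22.4]
tool_rot: [-2.538, -1.852, -0.0]
wrist_force: [0.4, 1.0, -1.4]
finger_gap: 0.358
finger_force: 0.0
```

>>> send_rows(
  increments=[
    {"grip":1,"slide":[0,0,0],"delta_rot":[0,0,0]},
    {"grip":1,"slide":[0,0,0],"delta_rot":[0,0,0]},
    {"grip":1,"slide":[0,0,0],"delta_rot":[0,0,0]},
    {"grip":1,"slide":[0,0,0],"delta_rot":[0,0,0]},
  ],
)

```text
time: 8.0
tool_pos: [501.5, -276.8, 22.3]
tool_rot: [-2.537, -1.852, 0.0]
wrist_force: [-1.5, 0.7, 0.2]
finger_gap: 0.259
finger_force: 34.9
```

>>> send_rows(
  increments=[
    {"grip":1,"slide":[0,0,-0.01],"delta_rot":[0,0,0]},
    {"grip":1,"slide":[0,0,-0.035],"delta_rot":[0,0,0]},
    {"grip":1,"slide":[0,0,-0.06],"delta_rot":[0,0,0]},
    {"grip":1,"slide":[0,0,-0.06],"delta_rot":[0,0,0]},
    {"grip":1,"slide":[0,0,-0.06],"delta_rot":[0,0,0]},
  ],
)

```text
time: 8.5
tool_pos: [502.4, -277.1, 83.3]
tool_rot: [2.536, 1.851, 0.003]
wrist_force: [0.4, -1.2, 0.7]
finger_gap: 0.006
finger_force: 0.0
```

```bash
python3 shot.py w5
```

```text
8.5 [ 502.3783208  -277.0911305    83.32401603] yaw 72.24819439610212 [ 2.12776081e-03 -1.57655883e-04 -9.99997724e-01] [ 0.40634715 -1.23369713  0.68661833] [-0.28  0.31  0.88  1.8  -0.26  1.15  0.36]
```

View pics/w5.png

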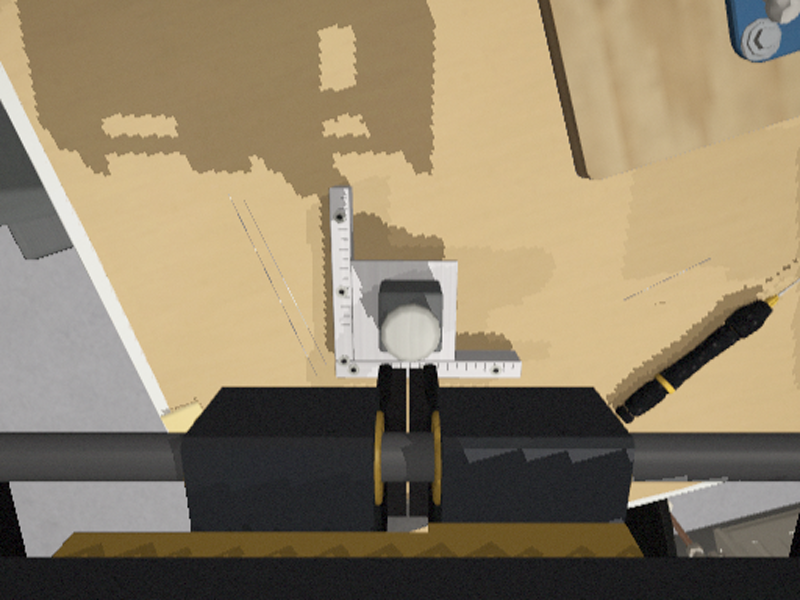

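The grip slipped off: the punch is still standing, with its outer corner at about (336,377) and its plunger head at (410,333). I'll check the alignment numerically before gripping lower, harder and lifting gently.

```bash
python3 mp.py w5 "(336,376.5)" "(520,375.5)" "(330,188)" 18; python3 mp.py w4 "(334,378)" "(520,378)" "(327,189)" 18
python3 mp.py w3 "(317,433)" "(330,433)" "(301,199)" 18|tail -1
python3 - <<'E'
from h import *
import pickle
# plunger head circle: bright disc
for n,x,y in(("w2",441,329),("w3",407,393),("w4",408,334),("w5",410,333)):
    s=pickle.load(open(n+".pkl","rb")); c=cam("wrist",s); im=cv2.imread(f"pics/{n}_raw.png")
    g=cv2.GaussianBlur(cv2.cvtColor(im,cv2.COLOR_BGR2GRAY),(0,0),.7); k=1/1.5625
    x,y=x*k,y*k; r=13.5*342/(s["tool_pos"][2]+200-64)
    # radial gradient fit
    best=max(((np.mean([g[int(round(v+(q-1.2)*np.sin(t))),int(round(u+(q-1.2)*np.cos(t)))]*1.-g[int(round(v+(q+1.2)*np.sin(t))),int(round(u+(q+1.2)*np.cos(t)))] for t in np.linspace(0,2*np.pi,48)]),u,v,q) for u in np.arange(x-4,x+4.1,.5) for v in np.arange(y-5,y+5.1,.5) for q in np.arange(r-1.5,r+2,.5)))
    P=hit(c,best[1:3],62); m=R.from_rotvec(s["tool_rot"]).as_matrix()
    print(n,np.round(best,1),"head at",P.round(1),"in tool",(m.T@(P-s["tool_pos"])).round(1),"TCP px",(proj(c,[s["tool_pos"]])/k).round(0))
E
```

```text
[336.  373.3] [520.  375.5] 59 0.66
[335.3 376.5] [328.7 188. ] 52 0.06
angles [-18.44021747  71.98833423] yaw -18.225941621896627 origin [ 505.4942243  -274.40180539   18.        ] inner corner [ 467.61635805 -293.5137715    18.        ]
[334.  379.4] [520.  378.2] 34 0.06
[333.8 378. ] [324.9 189.1] 54 0.06
angles [-17.45569943  72.36889755] yaw -17.543400940709883 origin [ 501.80397449 -277.35655486   18.        ] inner corner [ 464.15646331 -296.91837742   18.        ]
angles [-17.98082371  72.34173911] yaw -17.819542301220793 origin [ 502.6503166  -275.45837502   18.        ] inner corner [ 464.90896334 -294.83852605   18.        ]
w2 [ 29.6 284.7 215.6  17.2] head at [ 502.5 -282.4   62. ] in tool [-26.6  22.5  96.7] TCP px [[407. 355.]]
w3 [ 17.9 257.  250.   27.7] head at [ 500.5 -274.9   62. ] in tool [  3.4  -1.6 -39.9] TCP px [[407. 355.]]
w4 [ 37.  258.6 216.8  20.7] head at [ 499.6 -278.    62. ] in tool [ 0.  -1.1 19.6] TCP px [[407. 355.]]
w5 [ 42.3 259.9 215.6  21.1] head at [ 502.3 -276.8   62. ] in tool [ 0.2 -0.2 21.3] TCP px [[407. 355.]]
```

>>> send_rows(
  increments=[
    {"grip":-0.4,"slide":[0,0,0],"delta_rot":[0,0,0]},
    {"grip":-0.4,"slide":[0,0,0],"delta_rot":[0,0,0]},
    {"grip":-0.4,"slide":[0,0,0],"delta_rot":[0,0,0]},
    {"grip":-0.4,"slide":[0,0,0],"delta_rot":[0,0,0]},
    {"grip":-0.4,"slide":[0,0,0],"delta_rot":[0,0,0]},
    {"grip":-0.4,"slide":[0,0,0],"delta_rot":[0,0,0]},
    {"grip":-0.4,"slide":[0,0,0],"delta_rot":[0,0,0]},
    {"grip":-0.4,"slide":[0,0,0],"delta_rot":[0,0,0]},
  ],
  newtons=60,
)

```text
time: 9.35
tool_pos: [501.7, -276.9, 82.4]
tool_rot: [2.538, 1.852, 0.0]
wrist_force: [-0.5, 0.3, 0.6]
finger_gap: 0.64
finger_force: 0.0
```

>>> send_rows(
  increments=[
    {"grip":-0.4,"slide":[0,0,0.025],"delta_rot":[0,0,0]},
    {"grip":-0.4,"slide":[0,0,0.05],"delta_rot":[0,0,0]},
    {"grip":-0.4,"slide":[0,0,0.0625],"delta_rot":[0,0,0]},
    {"grip":-0.4,"slide":[0,0,0.0625],"delta_rot":[0,0,0]},
    {"grip":-0.4,"slide":[0,0,0.0625],"delta_rot":[0,0,0]},
  ],
)

```text
time: 9.85
tool_pos: [501.9, -277.3, 20.4]
tool_rot: [2.537, 1.851, 0.0]
wrist_force: [-0.1, -1.2, 0.5]
finger_gap: 0.7
finger_force: 0.0
```

```bash
python3 shot.py w6
```

```text
9.85 [ 501.94158173 -277.30806697   20.40941927] yaw 72.22927579596721 [ 3.89794094e-04 -4.27927232e-04 -9.99999832e-01] [-0.07454802 -1.15097688  0.47467411] [-0.24  0.39  0.84  1.85 -0.33  1.04  0.42]
```

Closing with 60 N, then a small slow lift to check the hold.

>>> send_rows(
  increments=[
    {"grip":1,"slide":[0,0,0],"delta_rot":[0,0,0]},
    {"grip":1,"slide":[0,0,0],"delta_rot":[0,0,0]},
    {"grip":1,"slide":[0,0,0],"delta_rot":[0,0,0]},
    {"grip":1,"slide":[0,0,0],"delta_rot":[0,0,0]},
    {"grip":1,"slide":[0,0,0],"delta_rot":[0,0,0]},
    {"grip":1,"slide":[0,0,0],"delta_rot":[0,0,0]},
    {"grip":1,"slide":[0,0,0],"delta_rot":[0,0,0]},
  ],
  newtons=60,
)

```text
time: 10.6
tool_pos: [502.8, -277.2, 20.4]
tool_rot: [2.536, 1.851, 0.002]
wrist_force: [2.9, -0.9, 0.8]
finger_gap: 0.266
finger_force: 60.0
```

>>> send_rows(
  increments=[
    {"grip":1,"slide":[0,0,0],"delta_rot":[0,0,0]},
    {"grip":1,"slide":[0,0,-0.002],"delta_rot":[0,0,0]},
    {"grip":1,"slide":[0,0,-0.004],"delta_rot":[0,0,0]},
    {"grip":1,"slide":[0,0,-0.006],"delta_rot":[0,0,0]},
    {"grip":1,"slide":[0,0,-0.006],"delta_rot":[0,0,0]},
  ],
)

```text
time: 11.1
tool_pos: [501.1, -276.7, 25.7]
tool_rot: [-2.537, -1.851, 0.001]
wrist_force: [0.0, 0.7, -2.2]
finger_gap: 0.265
finger_force: 60.0
```

```bash
python3 shot.py w7; python3 -c "
from h import *
s=get_state();print(s['finger_gap'],s['finger_force'],s['moment'])"
```

```text
11.1 [ 501.10642084 -276.74294959   25.68133838] yaw 72.23190207855058 [-7.89852249e-04  4.69258879e-04 -9.99999578e-01] [ 0.03004262  0.70122154 -2.22371855] [-0.24  0.38  0.84  1.85 -0.33  1.05  0.41]
0.26663075096067246 59.9985753056535 [-0.09612301  0.10380669  0.00337159]
```

View pics/w7.png

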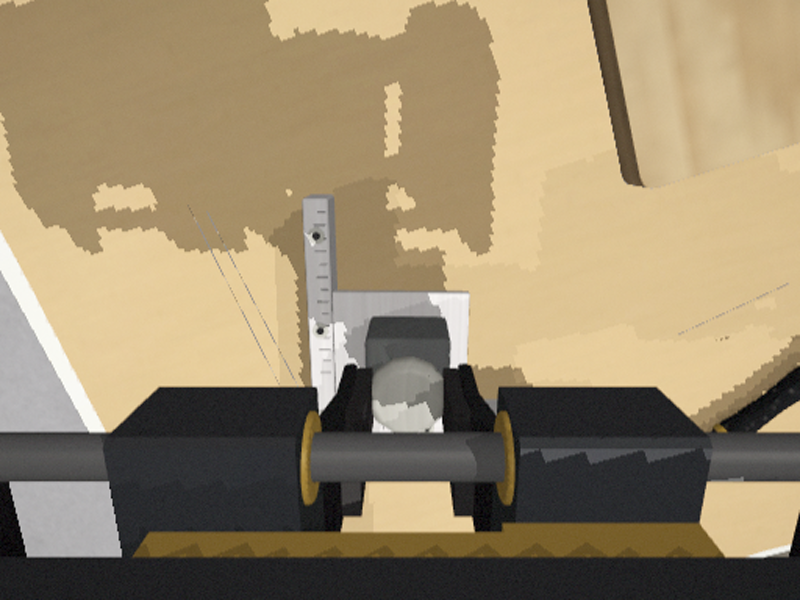

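The punch is now held: the pads are on both sides of the block and the load reads about −2.2 N in z. The left fence end is at (303–332,196), the web's back edge is at row 292, and the web's right edge is at column 468. I'll measure the punch's offset in the grip.

Run:
```python
from h import *
import pickle
k=1/1.5625
def meas(n,segs,dz):
    s=pickle.load(open(n+".pkl","rb")); im=cv2.imread(f"pics/{n}_raw.png"); c=cam("wrist",s); m=R.from_rotvec(s["tool_rot"]).as_matrix()
    for nm,a,b,ax,val,h in segs:
        p,q,mm,e=edge(im,np.array(a)*k,np.array(b)*k,w=3,lo=.15,hi=.85)
        T=[m.T@(hit(c,x,h+dz)-s["tool_pos"]) for x in(p,q)]; d=T[1]-T[0]
        print(n,nm,mm,e.round(2),"offset",(np.mean([t[ax] for t in T])-val).round(2),"skew deg",np.degrees(np.arctan(d[ax]/d[1-ax])).round(2),(p/k).round(1),(q/k).round(1))
meas("w7",[("left fence",(303,198),(318,380),1,-40,18),("fence end",(304,197),(331,196),0,60,18),("web back",(345,292),(465,292),0,24,18),("web right",(468,295),(467,370),1,24,18)],5.3)
meas("w6",[("left fence",(303,198),(318,380),1,-40,18),("fence end",(304,197),(331,196),0,60,18),("web back",(345,292),(465,292),0,24,18),("web right",(468,295),(467,370),1,24,18)],0)
meas("w2",[("left fence",(379,364),(376,218),1,-40,18),("fence end",(377,218),(391,218),0,60,18),("web back",(395,272),(470,272),0,24,18),("web right",(473,275),(471,345),1,24,18),("bottom",(379,364),(523,364),0,-40,18)],0)
```

```text
w7 left fence 46 0.06 offset 1.02 skew deg -0.79 [300.7 198.2] [313.  380.4]
w7 fence end 56 0.04 offset 1.68 skew deg 0.68 [304.  198.1] [331.1 197.8]
w7 web back 57 0.04 offset 1.69 skew deg -0.04 [345.  291.6] [465.  291.8]
w7 web right 59 0.06 offset 0.18 skew deg 0.34 [468.7 295. ] [465.6 370. ]
w6 left fence 53 0.05 offset 2.45 skew deg 0.09 [305.9 197.8] [315.  380.2]
w6 fence end 60 0.06 offset 1.62 skew deg 0.79 [304.  198.3] [331.1 198. ]
w6 web back 60 0.05 offset 1.72 skew deg 0.36 [345.  291.9] [465.  291.3]
w6 web right 60 0.52 offset 1.07 skew deg -6.73 [465.9 295. ] [472.6 370.1]
w2 left fence 56 0.06 offset 20.23 skew deg -0.26 [378.1 364. ] [375.2 218. ]
w2 fence end 60 0.0 offset -22.75 skew deg -0.08 [377.  218.1] [391.  218.2]
w2 web back 60 0.03 offset -22.1 skew deg 0.05 [395.  272.8] [470.  272.9]
w2 web right 57 0.07 offset 19.6 skew deg -0.34 [473.4 275. ] [471.2 345. ]
w2 bottom 51 0.05 offset -21.84 skew deg 0.17 [379.  363.9] [523.  363.7]
```

>>> send_rows(
  increments=[
    {"grip":1,"slide":[0,0,-0.02],"delta_rot":[0,0,0]},
    {"grip":1,"slide":[0,0,-0.05],"delta_rot":[0,0,0]},
    {"grip":1,"slide":[0.025,-0.004,-0.075],"delta_rot":[0,0,-0.12]},
    {"grip":1,"slide":[0.06,-0.009,-0.094],"delta_rot":[0,0,-0.26]},
    {"grip":1,"slide":[0.1,-0.015,-0.094],"delta_rot":[0,0,-0.4]},
    {"grip":1,"slide":[0.14,-0.021,-0.094],"delta_rot":[0,0,-0.54]},
    {"grip":1,"slide":[0.18,-0.028,-0.094],"delta_rot":[0,0,-0.68]},
    {"grip":1,"slide":[0.21,-0.032,-0.094],"delta_rot":[0,0,-0.82]},
  ],
)

```text
time: 11.95
tool_pos: [534.9, -63.8, 119.7]
tool_rot: [-1.578, -2.715, -0.002]
wrist_force: [0.7, 0.6, -2.8]
finger_gap: 0.268
finger_force: 60.0
```

```bash
python3 shot.py w8
python3 - <<'E'
from h import *
s=get_state(); print(s["finger_gap"],s["finger_force"],s["joint_vel"].round(2)); print(rel(s["tool_pos"],R.from_rotvec(s["tool_rot"]),[547.9,16.3,120],np.radians(158.84)))
E
```

```text
11.95 [534.92100592 -63.81427812 119.7155213 ] yaw 119.68275525329045 [-4.64507981e-04  1.64839410e-03 -9.99998534e-01] [ 0.65267904  0.58645699 -2.78689394] [-0.55  0.14  0.67  1.83 -0.1   1.2   0.68]
0.2674489307066663 59.99993213801645 [ 0.02  0.01  0.02 -0.   -0.02 -0.   -0.14]
(array([ 0.0578,  0.0475, -0.0002]), array([ 0.0037, -0.0033, -0.6716]))
```

>>> send_rows(
  increments=[
    {"grip":1,"slide":[0.015,0.012,0],"delta_rot":[0,0,-0.14]},
    {"grip":1,"slide":[0.03,0.025,0],"delta_rot":[0,0,-0.28]},
    {"grip":1,"slide":[0.045,0.037,0],"delta_rot":[0,0,-0.42]},
    {"grip":1,"slide":[0.058,0.0475,0],"delta_rot":[0,0,-0.56]},
    {"grip":1,"slide":[0.058,0.0475,0.02],"delta_rot":[0,0,-0.68]},
    {"grip":1,"slide":[0.058,0.0475,0.045],"delta_rot":[0,0,-0.68]},
    {"grip":1,"slide":[0.058,0.0475,0.06],"delta_rot":[0,0,-0.68]},
    {"grip":1,"slide":[0.058,0.0475,0.06],"delta_rot":[0,0,-0.68]},
  ],
)

```text
time: 12.8
tool_pos: [545.9, 6.0, 57.4]
tool_rot: [-0.595, -3.08, 0.003]
wrist_force: [-0.4, 0.0, -3.4]
finger_gap: 0.267
finger_force: 60.0
```

>>> send_rows(
  increments=[
    {"grip":1,"slide":[0,0,0],"delta_rot":[0,0,0]},
    {"grip":1,"slide":[0,0,0],"delta_rot":[0,0,0]},
  ],
)

```text
time: 13.0
tool_pos: [549.4, 6.5, 61.1]
tool_rot: [0.595, 3.083, 0.001]
wrist_force: [-0.3, 0.1, -2.4]
finger_gap: 0.263
finger_force: 60.0
```

```bash
for i in 1 2 3 4; do python3 shot.py w9; done
python3 - <<'E'
from h import *
s=get_state(); print(s["finger_gap"],s["finger_force"],s["joint_vel"].round(2)); print(rel(s["tool_pos"],R.from_rotvec(s["tool_rot"]),[547.9,16.3,27],np.radians(158.84)))
E
```

```text
13.0 [549.42630148   6.46005321  61.07918907] yaw 158.151282458422 [ 2.06954545e-03  3.52918780e-04 -9.99997796e-01] [-0.25450887  0.12113351 -2.37482702] [-0.56  0.22  0.56  1.87 -0.13  1.08  1.24]
13.05 [549.46873965   6.5524493   61.14051477] yaw 158.1620881066976 [ 2.26905167e-03  4.31426290e-04 -9.99997333e-01] [-0.35076254  0.25164011 -3.50381533] [-0.56  0.22  0.56  1.87 -0.13  1.08  1.24]
13.1 [549.34891378   6.62937377  61.05796991] yaw 158.16716845127368 [ 2.12143450e-03  5.13670398e-04 -9.99997618e-01] [ 0.12141075 -0.84903836 -2.49762285] [-0.56  0.22  0.56  1.87 -0.13  1.08  1.24]
13.15 [549.19899362   6.68572558  60.92145569] yaw 158.17224458412082 [ 1.85099419e-03  5.49207943e-04 -9.99998136e-01] [ 0.380765   -0.32894999 -2.76085513] [-0.56  0.22  0.56  1.87 -0.13  1.08  1.24]
0.2651415374388507 59.9987036290986 [-0.    0.   -0.    0.01 -0.   -0.    0.  ]
(array([0.0046, 0.0085, 0.0337]), array([ 0.001 ,  0.0012, -0.0116]))
```

View pics/w9.png

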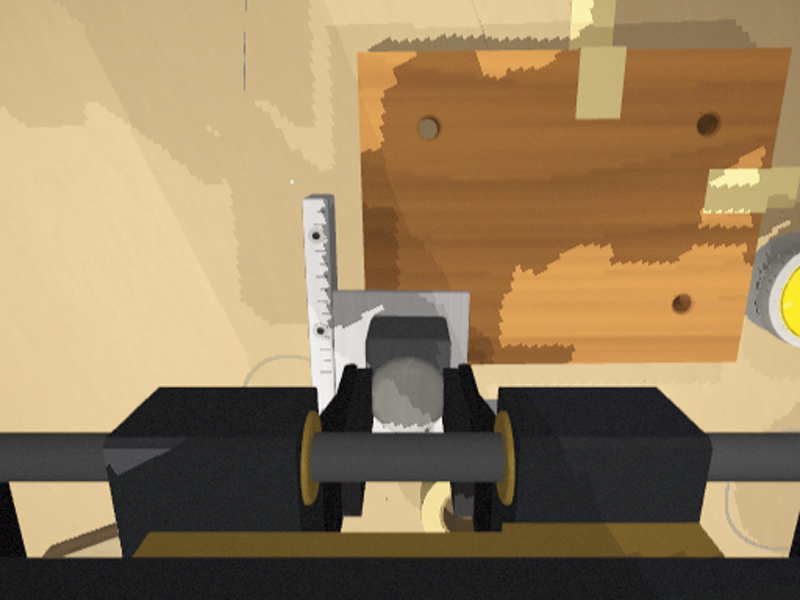

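The held punch and the plinth are now in one view. The plinth's left edge runs from (358,52) to (365,290) and its bottom edge from (478,363) to (736,361), so I can measure the punch relative to the plinth.

```bash
cat > fit.py <<'E'
import sys,pickle
from h import *
k=1/1.5625
def run(n,pl,pu,dz):
    """pl: plinth left/bottom edge px segs; pu: punch segs (name,a,b,axis,val). tool frame offsets"""
    s=pickle.load(open(n+".pkl","rb")); im=cv2.imread(f"pics/{n}_raw.png"); c=cam("wrist",s); m=R.from_rotvec(s["tool_rot"]).as_matrix()
    def seg(a,b,h):
        p,q,mm,e=edge(im,np.array(a)*k,np.array(b)*k,w=3,lo=.05,hi=.95); print((p/k).round(1),(q/k).round(1),mm,e.round(2))
        return [m.T@(hit(c,x,h)-s["tool_pos"]) for x in(p,q)]
    L=seg(*pl[0],18);B=seg(*pl[1],18); C=inter(*L,*B); g=lambda d:np.degrees(np.arctan2(d[1],d[0]))
    print("corner in tool",C.round(2),"y-edge dir",g(L[1]-L[0]).round(2),"x-edge dir",(g(B[1]-B[0])-90).round(2),"corner world",(m@C+s["tool_pos"]).round(2))
    for nm,a,b,ax,val in pu:
        T=seg(a,b,18+dz); d=T[1]-T[0]; print(nm,(np.mean([t[ax] for t in T])-val).round(2),np.degrees(np.arctan(d[ax]/d[1-ax])).round(2))
E
python3 - <<'E'
from fit import *
run("w9",[((365,289),(358,52)),((480,363),(736,361))],[("left fence y0",(303,198),(315,380),1,-40),("fence end x0",(304,197),(331,196),0,60),("web back x0",(345,292),(465,292),0,24),("web right y0",(468.5,295),(466,365),1,24)],40.6)
E
```

```text
[364.3 289. ] [356.2  52.1] 57 0.06
[480.  363.7] [736.  361.3] 55 0.06
corner in tool [-23.09 -18.31  42.93] y-edge dir -0.69 x-edge dir -0.62 corner world [563.91 -18.87  18.  ]
[301.4 198.1] [311.2 380.2] 52 0.08
left fence y0 1.92 0.02
[304.1 200.2] [330.9 192.2] 47 0.3
fence end x0 1.23 16.22
[345.  288.8] [465.  291.6] 51 0.1
web back x0 1.23 -1.29
[469. 295.] [466.1 365. ] 55 0.06
web right y0 1.38 0.27
```

>>> send_rows(
  increments=[
    {"grip":1,"slide":[0.004,0.0085,0],"delta_rot":[0,0,-0.0116]},
    {"grip":1,"slide":[0.004,0.0085,0.015],"delta_rot":[0,0,-0.0116]},
    {"grip":1,"slide":[0.004,0.0085,0.026],"delta_rot":[0,0,-0.0116]},
    {"grip":1,"slide":[0.004,0.0085,0.026],"delta_rot":[0,0,-0.0116]},
    {"grip":1,"slide":[0.004,0.0085,0.026],"delta_rot":[0,0,-0.0116]},
  ],
)

```text
time: 13.7
tool_pos: [547.1, 15.6, 33.0]
tool_rot: [-0.577, -3.087, 0.002]
wrist_force: [0.6, 0.2, -2.6]
finger_gap: 0.269
finger_force: 60.0
```

```bash
python3 shot.py w10;python3 shot.py w10
python3 - <<'E'
from h import *
s=get_state(); print(s["finger_gap"],s["finger_force"]); print(rel(s["tool_pos"],R.from_rotvec(s["tool_rot"]),[548.85,15.96,25.7],np.radians(158.84)))
from fit import *
run("w10",[((360,289),(350,30)),((480,384),(750,380))],[],12.6)
E
```

```text
13.7 [547.12516444  15.62814469  32.99759063] yaw 158.828228165255 [-1.68090293e-03 -7.10254958e-04 -9.99998335e-01] [ 0.61639916  0.16315931 -2.58571245] [-0.56  0.25  0.55  1.9  -0.15  1.03  1.25]
13.75 [547.61331406  15.65165148  33.54566973] yaw 158.821837641378 [-6.46174127e-04 -4.05053469e-04 -9.99999709e-01] [ 0.9151558   0.40434716 -1.60633291] [-0.56  0.25  0.55  1.9  -0.15  1.03  1.25]
0.26460371164066415 59.998726496851305
(array([-0.0008,  0.0006,  0.0082]), array([-0.0001,  0.0001, -0.0003]))
[359.9 289. ] [349.7  30. ] 60 0.83
[480.1 388.9] [750.  379.2] 53 0.49
corner in tool [-25.11 -17.67  15.55] y-edge dir -0.85 x-edge dir -2.33 corner world [564.63  -9.9   18.  ]
```

>>> send_rows(
  increments=[
    {"grip":1,"slide":[-0.0005,0.0005,0.003],"delta_rot":[0,0,0]},
    {"grip":1,"slide":[-0.0005,0.0005,0.006],"delta_rot":[0,0,0]},
    {"grip":1,"slide":[-0.0005,0.0005,0.008],"delta_rot":[0,0,0]},
    {"grip":1,"slide":[-0.0005,0.0005,0.008],"delta_rot":[0,0,0]},
    {"grip":1,"slide":[-0.0005,0.0005,0.008],"delta_rot":[0,0,0]},
  ],
)

```text
time: 14.3
tool_pos: [548.4, 16.3, 25.8]
tool_rot: [-0.577, -3.088, -0.0]
wrist_force: [0.4, -0.0, -2.9]
finger_gap: 0.267
finger_force: 60.0
```

```bash
for i in 1 2 3; do python3 shot.py w11; done
python3 - <<'E'
from h import *
s=get_state(); print(rel(s["tool_pos"],R.from_rotvec(s["tool_rot"]),[546.2,20.2,25.7],np.radians(158.84)))
E
```

```text
14.3 [548.43036211  16.31205242  25.82696337] yaw 158.8467674218735 [-5.00204496e-05  6.64173666e-05 -9.99999997e-01] [ 0.39817624 -0.02006848 -2.86490799] [-0.56  0.27  0.54  1.9  -0.16  1.02  1.26]
14.35 [548.56962153  16.27917719  25.9537282 ] yaw 158.84483646514101 [ 2.31847416e-04  7.19438322e-05 -9.99999971e-01] [ 0.22472309  0.3339422  -2.63881192] [-0.56  0.27  0.54  1.9  -0.16  1.02  1.26]
14.4 [548.54274852  16.3312661   25.96127042] yaw 158.84860572729568 [ 2.20190544e-04  1.20603809e-04 -9.99999968e-01] [ 1.16207987  0.18074019 -2.62891229] [-0.56  0.27  0.54  1.9  -0.16  1.02  1.26]
(array([0.0036, 0.0027, 0.0003]), array([0.0003, 0.0002, 0.0001]))
```

View pics/w11.png

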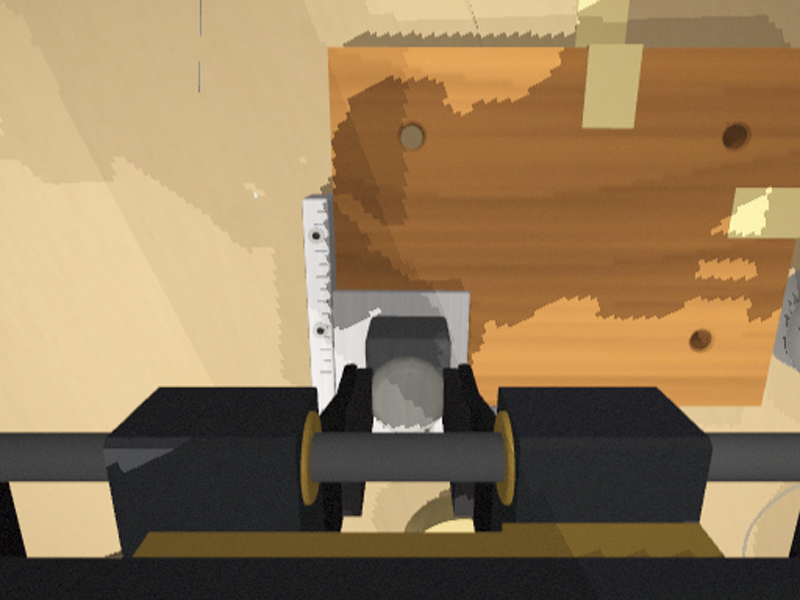

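Viewing budget is used up. In this view the left fence lies beside the plinth's left edge at column 332, and Fz equals the punch's weight, so it is hanging free. Next I'll slide gently into contact, watching the force.

>>> send_rows(
  increments=[
    {"grip":1,"slide":[0,0.0012,0],"delta_rot":[0,0,0]},
    {"grip":1,"slide":[0,0.0024,0],"delta_rot":[0,0,0]},
    {"grip":1,"slide":[0,0.0024,0],"delta_rot":[0,0,0]},
  ],
)

```text
time: 14.75
tool_pos: [549.0, 17.8, 25.7]
tool_rot: [-0.577, -3.088, 0.002]
wrist_force: [-0.6, -1.9, -2.6]
finger_gap: 0.267
finger_force: 60.0
```

>>> send_rows(
  increments=[
    {"grip":1,"slide":[0,0.001,0],"delta_rot":[0,0,0]},
    {"grip":1,"slide":[0,0.001,0],"delta_rot":[0,0,0]},
  ],
)

```text
time: 14.95
tool_pos: [549.1, 18.2, 25.6]
tool_rot: [-0.577, -3.087, 0.003]
wrist_force: [-0.5, -4.2, -4.5]
finger_gap: 0.262
finger_force: 60.0
```

>>> send_rows(
  increments=[
    {"grip":1,"slide":[0,0.001,0],"delta_rot":[0,0,0]},
    {"grip":1,"slide":[0,0.001,0],"delta_rot":[0,0,0]},
  ],
)

```text
time: 15.15
tool_pos: [549.2, 18.4, 25.4]
tool_rot: [-0.578, -3.087, 0.004]
wrist_force: [-2.5, -5.8, -3.7]
finger_gap: 0.266
finger_force: 60.0
```

>>> send_rows(
  increments=[
    {"grip":1,"slide":[0.001,-0.001,0],"delta_rot":[0,0,0]},
    {"grip":1,"slide":[0.002,-0.001,0],"delta_rot":[0,0,0]},
    {"grip":1,"slide":[0.002,-0.001,0],"delta_rot":[0,0,0]},
  ],
)

```text
time: 15.45
tool_pos: [547.8, 18.8, 25.8]
tool_rot: [0.578, 3.087, -0.002]
wrist_force: [0.3, -6.0, -3.6]
finger_gap: 0.268
finger_force: 60.0
```

>>> send_rows(
  increments=[
    {"grip":1,"slide":[0.001,0,0],"delta_rot":[0,0,0]},
    {"grip":1,"slide":[0.001,0,0],"delta_rot":[0,0,0]},
  ],
)

```text
time: 15.65
tool_pos: [547.1, 19.1, 25.9]
tool_rot: [0.577, 3.087, -0.002]
wrist_force: [-0.1, -5.2, -3.9]
finger_gap: 0.268
finger_force: 60.0
```

>>> send_rows(
  increments=[
    {"grip":1,"slide":[0.001,0,0],"delta_rot":[0,0,0]},
    {"grip":1,"slide":[0.001,0,0],"delta_rot":[0,0,0]},
  ],
)

```text
time: 15.85
tool_pos: [546.4, 19.4, 26.0]
tool_rot: [0.577, 3.087, -0.002]
wrist_force: [0.3, -6.3, -3.2]
finger_gap: 0.268
finger_force: 60.0
```

>>> send_rows(
  increments=[
    {"grip":1,"slide":[0.001,-0.0005,0],"delta_rot":[0,0,0]},
    {"grip":1,"slide":[0.001,-0.0005,0],"delta_rot":[0,0,0]},
  ],
)

```text
time: 16.05
tool_pos: [545.5, 19.7, 26.2]
tool_rot: [0.577, 3.086, -0.001]
wrist_force: [0.3, -5.7, -3.2]
finger_gap: 0.265
finger_force: 60.0
```

>>> send_rows(
  increments=[
    {"grip":1,"slide":[0.001,-0.0005,0],"delta_rot":[0,0,0]},
    {"grip":1,"slide":[0.001,-0.0005,0],"delta_rot":[0,0,0]},
  ],
)

```text
time: 16.25
tool_pos: [544.4, 20.1, 26.2]
tool_rot: [0.577, 3.087, -0.0]
wrist_force: [1.0, -5.2, -3.2]
finger_gap: 0.263
finger_force: 60.0
```

```bash
python3 shot.py w12
python3 - <<'E'
from h import *
s=get_state(); print(rel(s["tool_pos"],R.from_rotvec(s["tool_rot"]),[546.2,20.2,24.4],np.radians(158.84))); m=R.from_rotvec(s["tool_rot"]).as_matrix(); print("F tool",m.T@s["wrist_force"])
E
```

```text
16.25 [544.42762226  20.08499497  26.21449577] yaw 158.8271303398955 [ 1.53940787e-03 -5.51966568e-04 -9.99998663e-01] [ 0.99416735 -5.21443243 -3.23850772] [-0.57  0.26  0.54  1.91 -0.15  1.01  1.24]
(array([-0.0017,  0.0007,  0.0018]), array([ 0.    ,  0.0015, -0.0002]))
F tool [-1.94958049 -4.45254381  2.5105843 ]
```

Run:
```python
from fit import *
pu=[("left fence y0",(302,198),(312,380),1,-40),("web back x0",(345,291),(465,291),0,24),("web right y0",(468.5,295),(466,365),1,24)]
print("W11");run("w11",[((331,185),(328,50)),((500,406),(760,405))],pu,5.5)
# predict plinth edge px in w12 from world model
s=pickle.load(open("w12.pkl","rb")); c=cam("wrist",s); C=np.array([563.9,-18.85,18]);a=np.radians(68.84);u=np.array([np.cos(a),np.sin(a),0]);v=np.array([-u[1],u[0],0])
P=lambda x,y:(proj(c,[C+x*u+y*v])[0]/k)
print("W12",P(0,95).round(0),P(0,138).round(0),P(80,0).round(0),P(178,0).round(0));run("w12",[(P(0,97),P(0,138)),(P(80,0),P(178,0))],pu,5.8)
```

```text
W11
[332.2 185. ] [326.8  50. ] 44 0.06
[500.  404.2] [760.  406.4] 47 0.77
corner in tool [-26.06 -26.98   7.96] y-edge dir -0.17 x-edge dir 0.48 corner world [563.12 -18.23  18.  ]
[301.5 198. ] [311.1 380.1] 56 0.08
left fence y0 1.87 0.07
[345. 289.] [465.  291.4] 51 0.11
web back x0 1.17 -1.14
[469. 295.] [466.1 365. ] 57 0.06
web right y0 1.39 0.32
W12 [327. 191.] [322.  68.] [522. 416.] [748. 416.]
[326.6 185.4] [321.9  68.1] 56 0.05
[521.6 416.4] [748.5 415.9] 43 0.58
corner in tool [-32.89 -29.48   8.27] y-edge dir 0.04 x-edge dir -0.21 corner world [564.46 -19.29  18.  ]
[300.3 198.1] [308.6 380.2] 50 0.08
left fence y0 1.15 0.51
[345.  295.6] [465.  295.6] 59 0.0
web back x0 -0.97 0.08
[466.1 294.9] [464.3 364.9] 55 0.07
web right y0 0.45 -0.53
```

Run:
```python
from fit import *
pu=[("left fence y0",(300,198),(309,380),1,-40),("web back x0",(345,297),(465,297),0,24),("web back2",(345,301),(465,301),0,24),("web back3",(345,305),(465,305),0,24),("fence end",(300,206),(328,205),0,60),("fence end",(300,202),(328,201),0,60)]
s=pickle.load(open("w12.pkl","rb")); c=cam("wrist",s); C=np.array([563.9,-18.85,18]);a=np.radians(68.84);u=np.array([np.cos(a),np.sin(a),0]);v=np.array([-u[1],u[0],0])
P=lambda x,y:(proj(c,[C+x*u+y*v])[0]/k)
run("w12",[(P(0,97),P(0,138)),(P(80,0),P(178,0))],pu,5.5)
im=cv2.imread("pics/w12_raw.png"); im11=cv2.imread("pics/w11_raw.png")
for x in (240,250,260): print([tuple(int(q) for q in im[y,x]) for y in range(180,206,2)],"\n11",[tuple(int(q) for q in im11[y,x]) for y in range(180,206,2)])
```

```text
[326.6 185.4] [321.9  68.1] 56 0.05
[521.6 416.4] [748.5 415.9] 43 0.58
corner in tool [-32.89 -29.48   8.27] y-edge dir 0.04 x-edge dir -0.21 corner world [564.46 -19.29  18.  ]
[300.2 198. ] [308.7 380. ] 53 0.07
left fence y0 1.09 0.45
[345.  297.2] [465.  297.4] 42 0.04
web back x0 -1.77 0.01
[345.  297.2] [465.  297.2] 56 0.0
web back2 -1.71 0.07
[345.  300.8] [465.  300.8] 46 0.0
web back3 -3.21 0.08
[300. 207.] [328.  205.1] 46 0.06
fence end -2.42 3.97
[300.1 205.8] [328.1 205. ] 58 0.05
fence end -2.19 1.71
[(37, 72, 110), (39, 71, 114), (42, 75, 118), (41, 77, 117), (39, 78, 118), (94, 99, 111), (137, 139, 142), (139, 143, 144), (139, 142, 144), (217, 219, 222), (216, 218, 221), (216, 218, 222), (177, 179, 181)] 
11 [(41, 78, 118), (41, 77, 120), (43, 80, 122), (107, 111, 115), (137, 139, 141), (138, 139, 143), (137, 137, 141), (135, 135, 139), (138, 139, 144), (202, 204, 208), (222, 223, 227), (133, 134, 139), (51, 52, 54)]
[(43, 75, 112), (38, 72, 112), (39, 74, 114), (41, 77, 118), (39, 78, 119), (99, 106, 112), (135, 137, 139), (136, 138, 140), (136, 138, 140), (136, 135, 139), (137, 137, 140), (137, 138, 141), (138, 137, 142)] 
11 [(41, 78, 118), (41, 79, 120), (41, 75, 119), (103, 108, 117), (135, 136, 142), (139, 139, 142), (134, 137, 140), (135, 137, 141), (137, 137, 140), (134, 136, 139), (136, 137, 140), (82, 82, 85), (51, 50, 50)]
[(44, 89, 135), (46, 83, 122), (43, 78, 117), (44, 77, 118), (38, 77, 117), (98, 102, 109), (135, 136, 139), (138, 139, 141), (137, 139, 141), (137, 138, 141), (137, 137, 141), (137, 140, 141), (136, 137, 139)] 
11 [(43, 78, 119), (41, 79, 120), (41, 80, 120), (99, 105, 110), (136, 136, 140), (134, 135, 139), (137, 137, 142), (137, 138, 142), (138, 139, 143), (136, 137, 140), (136, 136, 140), (91, 95, 97), (51, 51, 53)]
```

The low-friction pads slid about 3 mm along the block once the −y fence met the plinth, so both fences are in contact. Next I'll lower it onto the web, then release.

>>> send_rows(
  increments=[
    {"grip":1,"slide":[0,0,0.0008],"delta_rot":[0,0,0]},
    {"grip":1,"slide":[0,-0.0005,0.0016],"delta_rot":[0,0,0]},
    {"grip":1,"slide":[0,-0.0005,0.0024],"delta_rot":[0,0,0]},
    {"grip":1,"slide":[0,-0.0005,0.0024],"delta_rot":[0,0,0]},
    {"grip":1,"slide":[0,-0.0005,0.0024],"delta_rot":[0,0,0]},
  ],
)

```text
time: 16.8
tool_pos: [544.7, 20.1, 24.3]
tool_rot: [0.576, 3.086, 0.001]
wrist_force: [0.6, -5.1, 4.2]
finger_gap: 0.266
finger_force: 60.0
```

```bash
python3 shot.py w13
python3 - <<'E'
from fit import *
pu=[("left fence y0",(300,198),(309,380),1,-40),("web back x0",(345,297),(465,297),0,24),("web right",(467,300),(465,365),1,24),("fence end",(300,206),(328,205),0,60)]
s=pickle.load(open("w13.pkl","rb")); c=cam("wrist",s); C=np.array([563.9,-18.85,18]);a=np.radians(68.84);u=np.array([np.cos(a),np.sin(a),0]);v=np.array([-u[1],u[0],0])
P=lambda x,y:(proj(c,[C+x*u+y*v])[0]/k)
run("w13",[(P(0,100),P(0,138)),(P(80,0),P(178,0))],pu,4)
E
```

```text
16.8 [544.67808384  20.07835589  24.32841483] yaw 158.8394837953051 [ 2.16970677e-03  1.39908875e-04 -9.99997636e-01] [ 0.58567071 -5.1431321   4.20853686] [-0.56  0.26  0.54  1.91 -0.16  1.01  1.25]
[325.4 176.8] [320.8  66.6] 44 0.06
[522.2 415.9] [750.8 418.1] 54 0.78
corner in tool [-30.58 -29.36   6.36] y-edge dir -0.05 x-edge dir 0.57 corner world [562.61 -18.34  18.  ]
[299.6 198. ] [307.9 380.1] 53 0.08
left fence y0 0.9 0.56
[345.  297.3] [465.  297.4] 59 0.03
web back x0 -1.67 -0.01
[466.2 300. ] [464.4 365. ] 59 0.07
web right 0.51 -0.33
[300.  206.1] [328.  205.5] 46 0.06
fence end -2.28 1.32
```

>>> send_rows(
  increments=[
    {"grip":-0.2,"slide":[0,-0.0005,-0.001],"delta_rot":[0,0,0]},
    {"grip":-0.2,"slide":[0,-0.0005,-0.001],"delta_rot":[0,0,0]},
    {"grip":-0.2,"slide":[0,-0.0005,-0.001],"delta_rot":[0,0,0]},
    {"grip":-0.2,"slide":[0,-0.0005,-0.001],"delta_rot":[0,0,0]},
    {"grip":-0.2,"slide":[0,-0.0005,-0.001],"delta_rot":[0,0,0]},
    {"grip":-0.2,"slide":[0,-0.0005,-0.001],"delta_rot":[0,0,0]},
  ],
)

```text
time: 17.45
tool_pos: [543.2, 20.2, 24.3]
tool_rot: [-0.576, -3.088, -0.001]
wrist_force: [0.8, -0.1, 0.7]
finger_gap: 0.592
finger_force: 0.0
```

>>> send_rows(
  increments=[
    {"grip":-0.2,"slide":[0,0,-0.03],"delta_rot":[0,0,0]},
    {"grip":-0.2,"slide":[0,0,-0.07],"delta_rot":[0,0,0]},
    {"grip":-0.2,"slide":[0.035,-0.0195,-0.1],"delta_rot":[0,0,0]},
    {"grip":-0.2,"slide":[0.045,0.0,-0.12],"delta_rot":[0,0,0]},
    {"grip":-0.2,"slide":[0.045,0.0,-0.12],"delta_rot":[0,0,0]},
    {"grip":-0.2,"slide":[0.045,0.0,-0.12],"delta_rot":[0,0,0]},
  ],
)

```text
time: 18.05
tool_pos: [501.6, 36.4, 144.4]
tool_rot: [0.574, 3.088, 0.001]
wrist_force: [-0.4, -0.2, -1.0]
finger_gap: 0.603
finger_force: 0.0
```

```bash
python3 shot.py w14;python3 shot.py w14
python3 - <<'E'
from fit import *
s=pickle.load(open("w14.pkl","rb")); c=cam("wrist",s); C=np.array([563.9,-18.85,18]);a=np.radians(68.84);u=np.array([np.cos(a),np.sin(a),0]);v=np.array([-u[1],u[0],0])
P=lambda x,y,z=0:tuple(proj(c,[C+x*u+y*v+[0,0,z]])[0]/k)
# punch fence tops at z=22 (4 above plinth top)
print("pred px outer corner",P(-10,-10,4),"xend",P(90,-10,4),"yend",P(-10,90,4))
m=R.from_rotvec(s["tool_rot"]).as_matrix()
run("w14",[(P(0,95),P(0,138)),(P(92,0),P(178,0))],[],0)
im=cv2.imread("pics/w14_raw.png")
for nm,a_,b_,ax,val in [("outer y-fence",P(-10,0,4),P(-10,88,4),0,-10),("y end",P(-9,90,4),P(-1,90,4),1,90),("outer x-fence",P(0,-10,4),P(88,-10,4),1,-10),("x end",P(90,-9,4),P(90,-1,4),0,90),("web back",P(2,54,4),P(52,54,4),1,54),("web right",P(54,4,4),P(54,52,4),0,54)]:
    p,q,mm,e=edge(im,np.array(a_)*k,np.array(b_)*k,w=4,lo=.1,hi=.9); W=[hit(c,x,22)-C for x in(p,q)]; ij=[[w@u,w@v] for w in W]
    print(nm,mm,e.round(2),"err mm",(np.mean([t[ax] for t in ij])-val).round(2),"ang",np.degrees(np.arctan((ij[1][ax]-ij[0][ax])/(ij[1][1-ax]-ij[0][1-ax]))).round(2))
E
```

```text
18.05 [501.64206887  36.37107237 144.42253987] yaw 158.9349796980969 [ 8.38874308e-04  3.29858722e-04 -9.99999594e-01] [-0.38416371 -0.21574639 -0.98796666] [-0.65  0.02  0.54  1.88 -0.01  1.24  1.09]
18.1 [501.19322124  35.6197873  143.60428333] yaw 158.8702929780552 [-8.18758628e-04 -6.95005924e-04 -9.99999423e-01] [ 0.54679703  0.01789888 -0.9815828 ] [-0.65  0.02  0.54  1.88 -0.01  1.24  1.09]
pred px outer corner (np.float64(347.5612780851788), np.float64(409.9211843117863)) xend (np.float64(498.0963704934216), np.float64(410.22736656131025)) yend (np.float64(342.72815410959055), np.float64(261.92733617196996))
[359.2 252.7] [358.1 181. ] 54 0.06
[500.9 396.5] [630.  390.6] 38 0.31
corner in tool [-84.99 -28.99 125.59] y-edge dir 0.46 x-edge dir -2.96 corner world [569.92 -22.14  18.  ]
outer y-fence 55 0.08 err mm 0.39 ang -0.01
y end 59 0.07 err mm -0.15 ang 0.11
outer x-fence 52 0.05 err mm 0.31 ang 0.1
x end 59 0.01 err mm -3.67 ang -1.95
web back 60 0.05 err mm 0.23 ang 0.96
web right 60 0.06 err mm -0.19 ang 0.05
```

The punch is flush: all fence and web edges are within 0.4 mm of the target, with angles near 0. Next I'll shut the fingers and press the plunger.

>>> send_rows(
  increments=[
    {"grip":1,"slide":[-0.02,0.001,0],"delta_rot":[0,0,0]},
    {"grip":1,"slide":[-0.0475,0.0013,0],"delta_rot":[0,0,0]},
    {"grip":1,"slide":[-0.0475,0.0013,0],"delta_rot":[0,0,0]},
    {"grip":1,"slide":[-0.0475,0.0013,0.02],"delta_rot":[0,0,0]},
    {"grip":1,"slide":[-0.0475,0.0013,0.04],"delta_rot":[0,0,0]},
    {"grip":1,"slide":[-0.0475,0.0013,0.055],"delta_rot":[0,0,0]},
    {"grip":1,"slide":[-0.0475,0.0013,0.055],"delta_rot":[0,0,0]},
    {"grip":1,"slide":[-0.0475,0.0013,0.055],"delta_rot":[0,0,0]},
  ],
  newtons=30,
)

```text
time: 18.95
tool_pos: [545.9, 19.8, 89.2]
tool_rot: [-0.577, -3.087, 0.001]
wrist_force: [-0.5, 0.4, 0.6]
finger_gap: 0.02
finger_force: 0.0
```

>>> send_rows(
  increments=[
    {"grip":1,"slide":[0,0,0],"delta_rot":[0,0,0]},
    {"grip":1,"slide":[0,0,0],"delta_rot":[0,0,0]},
    {"grip":1,"slide":[0,0,0],"delta_rot":[0,0,0]},
  ],
)

```text
time: 19.25
tool_pos: [546.7, 20.2, 90.2]
tool_rot: [0.576, 3.087, 0.001]
wrist_force: [0.6, 0.2, -0.2]
finger_gap: 0.01
finger_force: 0.0
```

```bash
python3 shot.py w15;python3 shot.py w15
python3 - <<'E'
from h import *
s=get_state(); print(s["finger_gap"],rel(s["tool_pos"],R.from_rotvec(s["tool_rot"]),[546.6,20.3,70],np.radians(158.84)))
E
```

```text
19.25 [546.71594006  20.1898436   90.2393671 ] yaw 158.8511802320869 [ 1.39526909e-03  4.83935556e-04 -9.99998910e-01] [ 0.64943924  0.18666677 -0.23740317] [-0.6   0.18  0.57  1.85 -0.11  1.14  1.21]
19.3 [546.60925853  20.20032908  90.11198446] yaw 158.85405991362381 [ 1.18687736e-03  4.57660644e-04 -9.99999191e-01] [ 0.12862754  0.28189362 -0.04970154] [-0.6   0.18  0.57  1.85 -0.11  1.14  1.21]
0.002255677619992257 (array([-0.0001,  0.0002,  0.02  ]), array([0.0007, 0.0007, 0.0002]))
```

>>> send_rows(
  increments=[
    {"grip":1,"slide":[0,0,0.015],"delta_rot":[0,0,0]},
    {"grip":1,"slide":[0,0,0.02],"delta_rot":[0,0,0]},
    {"grip":1,"slide":[0,0,0.024],"delta_rot":[0,0,0]},
    {"grip":1,"slide":[0,0,0.028],"delta_rot":[0,0,0]},
    {"grip":1,"slide":[0,0,0.031],"delta_rot":[0,0,0]},
    {"grip":1,"slide":[0,0,0.033],"delta_rot":[0,0,0]},
    {"grip":1,"slide":[0,0,0.033],"delta_rot":[0,0,0]},
  ],
)

```text
time: 20.05
tool_pos: [546.1, 20.1, 56.3]
tool_rot: [-0.577, -3.088, 0.0]
wrist_force: [0.1, -0.1, 0.5]
finger_gap: 0.005
finger_force: 0.0
```

>>> send_rows(
  increments=[
    {"grip":1,"slide":[0,0,0.001],"delta_rot":[0,0,0]},
    {"grip":1,"slide":[0,0,0.002],"delta_rot":[0,0,0]},
    {"grip":1,"slide":[0,0,0.002],"delta_rot":[0,0,0]},
  ],
)

```text
time: 20.35
tool_pos: [546.2, 20.1, 54.5]
tool_rot: [0.576, 3.088, 0.0]
wrist_force: [-0.3, -0.8, -0.5]
finger_gap: 0.005
finger_force: 0.0
```

No contact force at z = 54, so before going on I'll check numerically where the punch is now.

```bash
python3 shot.py w16
cat > chk.py <<'E'
from fit import *
def chk(n,W=4,C=np.array([563.9,-18.85,18]),skip=()):
    s=pickle.load(open(n+".pkl","rb")); c=cam("wrist",s);a=np.radians(68.84);u=np.array([np.cos(a),np.sin(a),0]);v=np.array([-u[1],u[0],0])
    P=lambda x,y,z=0:proj(c,[C+x*u+y*v+[0,0,z]])[0]
    im=cv2.imread(f"pics/{n}_raw.png")
    for nm,a_,b_,ax,val,h in [("outer y-fence",P(-10,0,4),P(-10,88,4),0,-10,4),("y end",P(-9,90,4),P(-1,90,4),1,90,4),("outer x-fence",P(0,-10,4),P(88,-10,4),1,-10,4),("x end",P(90,-9,4),P(90,-1,4),0,90,4),("web back",P(2,54,4),P(52,54,4),1,54,4),("web right",P(54,4,4),P(54,52,4),0,54,4),("PLINTH left",P(0,94),P(0,138),0,0,0),("PLINTH bottom",P(94,0),P(178,0),1,0,0)]:
        p,q,mm,e=edge(im,a_,b_,w=W,lo=.1,hi=.9); T=[hit(c,x,18+h)-C for x in(p,q)]; ij=[[w@u,w@v] for w in T]
        print(nm,(p/k).round(0),mm,e.round(2),"err mm",(np.mean([t[ax] for t in ij])-val).round(2),"ang",np.degrees(np.arctan((ij[1][ax]-ij[0][ax])/(ij[1][1-ax]-ij[0][1-ax]))).round(2))
    g=(P(30,30,50)/k).round(0); print("plunger top px",g,"TCP px",(proj(c,[s["tool_pos"]])/k).round(0))
E
python3 - <<'E'
from chk import *
for n in("w14","w15","w16"): print(n); chk(n)
im=cv2.imread("pics/w14_raw.png"); s=pickle.load(open("w14.pkl","rb")); c=cam("wrist",s); a=np.radians(68.84);u=np.array([np.cos(a),np.sin(a),0]);v=np.array([-u[1],u[0],0])
x,y=proj(c,[np.array([563.9,-18.85,68])+30*u+30*v])[0].round().astype(int); print("w14 head px raw",x,y)
g=cv2.cvtColor(im,cv2.COLOR_BGR2GRAY); print(g[y-24:y+25:3,x-30:x+31:3])
E
```

```text
20.35 [546.18676466  20.14649848  54.46433147] yaw 158.85222709988918 [ 1.37653086e-04  1.27604291e-04 -9.99999982e-01] [-0.27058765 -0.84668721 -0.50804911] [-0.59  0.23  0.56  1.88 -0.14  1.07  1.23]
w14
outer y-fence [348. 396.] 55 0.09 err mm 0.39 ang -0.0
y end [344. 262.] 59 0.07 err mm -0.16 ang 0.46
outer x-fence [363. 410.] 52 0.05 err mm 0.3 ang 0.11
x end [493. 409.] 58 0.01 err mm -3.67 ang -1.9
web back [364. 318.] 60 0.05 err mm 0.24 ang 0.97
web right [444. 391.] 59 0.06 err mm -0.17 ang 0.09
PLINTH left [359. 254.] 56 0.05 err mm 0.05 ang 0.17
PLINTH bottom [504. 398.] 48 0.46 err mm 1.4 ang 6.35
plunger top px [408. 384.] TCP px [[404. 353.]]
w15
outer y-fence [330. 359.] 52 0.08 err mm 0.29 ang 0.03
y end [325. 190.] 59 0.05 err mm -0.65 ang 4.22
outer x-fence [349. 373.] 58 0.62 err mm 1.45 ang -0.59
x end [513. 374.] 58 0.06 err mm -0.78 ang 3.35
web back [349. 261.] 54 0.06 err mm -0.07 ang 0.55
web right [448. 352.] 59 0.06 err mm -0.25 ang 0.1
PLINTH left [343. 179.] 59 0.06 err mm -0.03 ang 0.11
PLINTH bottom [522. 356.] 60 0.05 err mm -0.12 ang 0.0
plunger to
[... 1347 characters left out ...]
7 216 213 117 196 207 204 202 199 202 197 200 173  93 216 216
   90 144 144]
 [200 213 217 215 215 212 213 204 204 204 200 200 197 197 184 198 215 218
   86 116 117]
 [168 205 204 203 204 205 213 205 197 204 202 201 188 152 203 183 205 206
  194 216 216]
 [ 84 189 216 216 216 215 224 223 216 207 147 207 171 133 214 204 214 215
  208 224 226]
 [206 216 219 219 218 217 217 226 216 217 215 215 209 203 216 215 216 216
  225 225 226]
 [184 186 186 185 185 185 187 187 186 185 186 184 186 183 184 186 187 189
  185 187 186]
 [186 184 183 185 185 185 186 184 184 186 185 186 185 184 182 185 187 189
  185 187 187]
 [185 186 183 183 185 186 184 186 185 186 184 186 184 185 186 183 184 186
  188 187 187]]
```

The punch is still flush and in place. In the wrist views, the open fingertips project as if they were about 36 mm behind the nominal TCP. The gap spans 170 px, which puts the tips about 175 mm from the camera, whereas the TCP would be 214 mm away. So the fingers really end higher than stated, and I'll keep descending carefully with force checks.

>>> send_rows(
  increments=[
    {"grip":1,"slide":[0,0,0.004],"delta_rot":[0,0,0]},
    {"grip":1,"slide":[0,0,0.008],"delta_rot":[0,0,0]},
    {"grip":1,"slide":[0,0,0.012],"delta_rot":[0,0,0]},
    {"grip":1,"slide":[0,0,0.014],"delta_rot":[0,0,0]},
    {"grip":1,"slide":[0,0,0.014],"delta_rot":[0,0,0]},
  ],
)

```text
time: 20.9
tool_pos: [545.8, 20.0, 39.9]
tool_rot: [-0.576, -3.087, 0.001]
wrist_force: [-0.3, 0.3, -0.9]
finger_gap: 0.005
finger_force: 0.0
```

>>> send_rows(
  increments=[
    {"grip":1,"slide":[0,0,0.002],"delta_rot":[0,0,0]},
    {"grip":1,"slide":[0,0,0.004],"delta_rot":[0,0,0]},
    {"grip":1,"slide":[0,0,0.004],"delta_rot":[0,0,0]},
  ],
)

```text
time: 21.2
tool_pos: [546.0, 20.1, 36.2]
tool_rot: [-0.576, -3.088, 0.0]
wrist_force: [-0.3, 0.3, -0.5]
finger_gap: 0.006
finger_force: 0.0
```

>>> send_rows(
  increments=[
    {"grip":1,"slide":[0,0,0.002],"delta_rot":[0,0,0]},
    {"grip":1,"slide":[0,0,0.004],"delta_rot":[0,0,0]},
    {"grip":1,"slide":[0,0,0.004],"delta_rot":[0,0,0]},
  ],
)

```text
time: 21.5
tool_pos: [545.9, 20.1, 32.1]
tool_rot: [-0.576, -3.088, 0.0]
wrist_force: [-0.4, 0.2, -0.3]
finger_gap: 0.004
finger_force: 0.0
```

>>> send_rows(
  increments=[
    {"grip":1,"slide":[0,0,0.002],"delta_rot":[0,0,0]},
    {"grip":1,"slide":[0,0,0.004],"delta_rot":[0,0,0]},
    {"grip":1,"slide":[0,0,0.004],"delta_rot":[0,0,0]},
  ],
)

```text
time: 21.8
tool_pos: [546.4, 20.1, 28.7]
tool_rot: [0.577, 3.088, 0.0]
wrist_force: [-0.1, -0.2, 3.6]
finger_gap: 0.007
finger_force: 1.8
```

Contact: Fz is +3.6 N at z ≈ 28.7, so the plunger head has been reached. I'll keep going to the stop.

>>> send_rows(
  increments=[
    {"grip":1,"slide":[0,0,0.002],"delta_rot":[0,0,0]},
    {"grip":1,"slide":[0,0,0.004],"delta_rot":[0,0,0]},
    {"grip":1,"slide":[0,0,0.006],"delta_rot":[0,0,0]},
    {"grip":1,"slide":[0,0,0.006],"delta_rot":[0,0,0]},
  ],
)

```text
time: 22.2
tool_pos: [546.5, 20.1, 22.7]
tool_rot: [0.577, 3.088, 0.001]
wrist_force: [-1.6, 0.5, 6.6]
finger_gap: 0.011
finger_force: 3.2
```

>>> send_rows(
  increments=[
    {"grip":1,"slide":[0,0,0.001],"delta_rot":[0,0,0]},
    {"grip":1,"slide":[0,0,0.002],"delta_rot":[0,0,0]},
    {"grip":1,"slide":[0,0,0.002],"delta_rot":[0,0,0]},
  ],
)

```text
time: 22.5
tool_pos: [546.6, 20.1, 22.1]
tool_rot: [0.577, 3.088, 0.002]
wrist_force: [-5.2, -0.4, 14.7]
finger_gap: 0.006
finger_force: 7.1
```

>>> send_rows(
  increments=[
    {"grip":1,"slide":[0,0,0.001],"delta_rot":[0,0,0]},
    {"grip":1,"slide":[0,0,0.002],"delta_rot":[0,0,0]},
    {"grip":1,"slide":[0,0,0.002],"delta_rot":[0,0,0]},
  ],
)

```text
time: 22.8
tool_pos: [546.8, 20.2, 21.8]
tool_rot: [0.577, 3.088, 0.003]
wrist_force: [-9.8, -0.6, 25.9]
finger_gap: 0.002
finger_force: 13.0
```

The plunger is at its stop: z is stuck at about 21.9 while the force rises to 26 N. I'll retract straight up and re-check the seating.

>>> send_rows(
  increments=[
    {"grip":1,"slide":[0,0,-0.004],"delta_rot":[0,0,0]},
    {"grip":1,"slide":[0,0,-0.008],"delta_rot":[0,0,0]},
    {"grip":1,"slide":[0,0,-0.014],"delta_rot":[0,0,0]},
    {"grip":1,"slide":[0,0,-0.03],"delta_rot":[0,0,0]},
    {"grip":1,"slide":[0,0,-0.07],"delta_rot":[0,0,0]},
    {"grip":1,"slide":[0,0,-0.072],"delta_rot":[0,0,0]},
    {"grip":1,"slide":[0,0,-0.072],"delta_rot":[0,0,0]},
    {"grip":1,"slide":[0,0,-0.072],"delta_rot":[0,0,0]},
  ],
)

```text
time: 23.6
tool_pos: [545.3, 20.2, 89.4]
tool_rot: [-0.576, -3.087, 0.001]
wrist_force: [-0.2, -0.3, -0.3]
finger_gap: 0.002
finger_force: 0.0
```

```bash
python3 shot.py w17; python3 shot.py w17
python3 - <<'E'
from chk import *
for n in("w15","w17"): print(n); chk(n)
E
```

```text
23.6 [545.29026695  20.18173451  89.37166326] yaw 158.85754556642678 [-1.65510936e-03 -1.26847275e-04 -9.99998622e-01] [-0.24908471 -0.291755   -0.26511169] [-0.6   0.18  0.57  1.85 -0.11  1.14  1.21]
23.65 [545.06027823  20.0667293   89.09146079] yaw 158.85236541756814 [-2.27857589e-03 -4.36808655e-04 -9.99997309e-01] [-0.25524288  1.16922122  0.42710236] [-0.6   0.18  0.57  1.85 -0.11  1.14  1.21]
w15
outer y-fence [330. 359.] 52 0.08 err mm 0.29 ang 0.02
y end [325. 190.] 59 0.05 err mm -0.66 ang 4.2
outer x-fence [349. 373.] 58 0.63 err mm 1.46 ang -0.58
x end [513. 374.] 59 0.06 err mm -0.78 ang 3.66
web back [349. 261.] 53 0.07 err mm -0.07 ang 0.54
web right [448. 352.] 58 0.06 err mm -0.25 ang 0.12
PLINTH left [343. 179.] 60 0.06 err mm -0.03 ang 0.1
PLINTH bottom [522. 356.] 60 0.05 err mm -0.12 ang 0.0
plunger top px [404. 335.] TCP px [[404. 353.]]
w17
outer y-fence [332. 362.] 56 0.08 err mm 0.24 ang -0.04
y end [326. 193.] 60 0.05 err mm -0.55 ang 3.65
outer x-fence [350. 385.] 36 0.01 err mm -3.28 ang 0.07
x end [515. 378.] 60 0.04 err mm -0.78 ang 3.0
web back [351. 264.] 47 0.05 err mm 0.02 ang 0.56
web right [450. 356.] 57 0.06 err mm -0.28 ang 0.09
PLINTH left [345. 182.] 58 0.07 err mm -0.07 ang 0.15
PLINTH bottom [523. 360.] 60 0.06 err mm -0.11 ang -0.13
plunger top px [405. 339.] TCP px [[404. 353.]]
```

>>> send_rows(
  increments=[
    {"grip":1,"slide":[0,0,-0.02],"delta_rot":[0,0,0]},
    {"grip":1,"slide":[0,0,-0.02],"delta_rot":[0,0,0]},
    {"grip":1,"slide":[0,0,-0.02],"delta_rot":[0,0,0]},
    {"grip":1,"slide":[0,0,-0.02],"delta_rot":[0,0,0]},
  ],
)

```text
time: 24.1
tool_pos: [545.4, 20.1, 109.3]
tool_rot: [-0.576, -3.087, 0.001]
wrist_force: [-0.6, -0.6, -0.0]
finger_gap: 0.006
finger_force: 0.0
```

```bash
python3 shot.py w18; python3 -c "
from chk import *
chk('w18'); print(sign_off())"
```

```text
24.1 [545.44560763  20.05730858 109.33304503] yaw 158.84855398482668 [-1.59646791e-03 -3.05361079e-04 -9.99998679e-01] [-0.55007029 -0.60701094 -0.04918126] [-0.6   0.16  0.57  1.83 -0.1   1.18  1.2 ]
outer y-fence [336. 348.] 55 0.08 err mm 0.26 ang -0.04
y end [331. 189.] 60 0.04 err mm -0.59 ang 2.19
outer x-fence [354. 364.] 38 0.11 err mm 0.21 ang -0.21
x end [508. 363.] 60 0.03 err mm -0.78 ang -0.95
web back [354. 256.] 53 0.06 err mm -0.07 ang 0.65
web right [447. 342.] 58 0.06 err mm -0.25 ang 0.14
PLINTH left [349. 179.] 55 0.06 err mm -0.04 ang 0.22
PLINTH bottom [516. 346.] 60 0.05 err mm -0.07 ang -0.13
plunger top px [405. 323.] TCP px [[404. 353.]]
the job is handed in; nothing more can be done
None
```

The job is handed in (no verdict came back): the punch measured flush on the undrilled corner to about 0.3 mm, and its plunger was pressed to the stop and released; I didn't check by image that it sprang back up or that the other loose things stayed put, though no move went near them.

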